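Flip the L-key and tighten the carousel bolt with its long arm as lever

TASK

The L-shaped key stands with its long arm in the bolt of the white carousel, which is only hand-tight: pull it out, flip it and lay its long arm in both forks of the yellow key rest, short arm hanging down, and let go. Take it again, seat the short arm fully in the bolt's slot and swing the long arm clockwise (seen from above) until the bolt meets its stop, turning the bolt with nothing but the short arm of the key. Then hang the key back in both forks of the rest, short arm down, and leave the other things on the counter where they are.

Things in the scene. Friction and masses are not known exactly. Their poses are not given: they have to be found in the camera images.
- drive_key: loose L-shaped steel key, 0.16 kg; dark hexagonal bar, 10 mm across the flats facing its +y and -y, 11 mm the other way. Origin on the bar axis at the corner. Long arm along its +x, 160 mm from origin to tip; short arm along its -z, 64 mm to tip. At the start its long arm stands in the bolt's slot, leaning 0.1 to 0.15 rad to the short arm's side; short arm on top, to the carousel's -x
- key_hold (a point): point on the axis of the long arm, 62 mm from the corner: comes midway between the forks when the key lies in the rest. The key's centre of mass is about 8 mm nearer the corner and 9 mm to the short arm's side
- short_tip (a point): end of the short arm, on its axis. The last 25 mm of each arm is a bright flat tongue, 24 mm wide in the plane of the L, 8 mm thick along the key's y; either tongue fits the bolt's slot
- carousel: white reagent carousel with twelve dark pockets, 140 mm across, its top 38 mm above the counter, fixed on a grey stand; a steel boss under the bolt reaches 42 mm. Origin on the counter at its centre, z up; the bolt's axis is its z axis. At the start the slot runs along its x axis. The tall analyser behind begins at about x = 0.70
- lock_bolt (a joint): angle of the bolt, rad: 0 at the start, grows clockwise seen from above, hard stop at 1.4. Stiff: 0.5 N m to turn, stays where it is left. The slot's direction is the carousel's x axis turned clockwise by this angle. Square steel head 48 mm wide, 25 mm high, top 72 mm above the counter
- socket (a point): centre of the slot's mouth, on the bolt's axis in the plane of the head's top. Slot 26 x 10 mm, 22 mm deep, edges chamfered; fits the tongue either way round (half a turn). Frame: x along the slot, z up, turns with the bolt
- key_rest: yellow key rest, fixed: plate 130 x 70 x 8 mm with two upright forks at x = -38 and +38 mm, each 10 mm thick in x. Their slots run along its x axis: 13 mm wide, bottom 85 mm above the counter, mouths flared to 31 mm, tops 112 mm above the counter. Origin on the counter at its centre
- rest_seat (a point): midway between the forks, on the axis of a bar lying in them, 90 mm above the counter. The gap of 66 mm between the forks is free for fingers; the key may lie either way round, its short arm hanging beyond a fork
- tape_roll: roll of tan tape lying flat, 84 mm across, 19 mm high; bystander
- slide_box: small blue box, 30 x 78 x 26 mm; bystander
- pipette: grey pipette with blue end lying on its side, 220 mm long, 40 mm high; bystander
Not all that is in view belongs to the job. Of the things that look like the carousel, the larger one is meant.

How it is judged:
By the outcome, as a careful person would: the job done as asked, in the order asked, and still so for the second after the job is handed in, with the robot touching nothing.
It also fails if it takes over 72 s, if anything falls off the work surface, if the arm or the gripper's body presses on something with over 40 N, if the wrist force passes 120 N, or if a joint passes its speed limit or range.

ROBOT

A 6-joint arm with a two-finger parallel gripper is mounted at the origin on a cart in front of the work surface, level with it; the furniture and walls round the work are solid. World frame = base frame: x ahead of the robot, y to its left, z up, the work surface at z = 0. Lengths are in m, angles in rad, forces in N, time in s.
With the tool pointing down it reaches from about 0.375 to 0.975 m from the base axis. Payload 3.8 kg.
Tool frame: the origin (TCP) lies midway between the tips of the shut fingers; the grasp point (between the pads) lies 19 mm behind it; z points along the fingers, y is the line along which they close (so a half turn about z gives the same grasp; the last joint's range is limited). The gripper opens to 85 mm and grips with 20 to 120 N. Pads are 22 mm wide; open, the fingers measure 114 mm over their backs; the gripper's body (76 mm by 85 mm) begins 54 mm behind the grasp point. The pads swing forward as they close: fully open they stand 13 mm farther back than shut.
Start: joints at [1.115, 0.264, 1.604, -0, 1.274, -0.037], TCP at [0.274, 0.617, 0.231] pointing down, gripper open.
Joint ranges: [-2.63, 2.63], [-0.94, 2.18], [0.31, 2.57], [-1.31, 4.45], [0, 2.66], [-2.55, 2.55]. Speed limits (rad/s): [2.57, 2.57, 3.14, 3.14, 3.14, 3.14].

INTERFACE

Orientations are given as a rotation vector (axis times angle).
In Python, from workcell import status, read_camera, workorder, masks_of gives the robot as it stands.
- The arm moves only by the tool drive_tool, never from a script. Its argument "rows" is a list of rows, each a list of 7 numbers: the turn, a rotation vector about the tool's x, y, z in degrees, then the shift along the tool's x, y, z in m, then the opening, from 0 (shut) to 1 (fully open). In form: [[ax, ay, az, tx, ty, tz, claw], ...]. A call has 1 to 8 rows; each row shifts and turns the commanded pose from where the row before left it, along the tool's axes as they then stand; what a row does not reach is not made up. A row lasts 1/12 s, in which the tool goes at most 41.7 mm and 7.16 degrees, less where a joint would pass 70% of its speed; a pose out of reach is approached as far as the arm can. A call is refused whole if a number of a shift passes 0.0417 or a number of a turn 7.16, either way. A call with a gripper value outside its range is refused whole. The fingers move at their own pace and stop on an object; "force" is the grip in N (left out, the last holds). Time passes only in rows, so rows that do not move let the fingers close. It gives the time, the measured TCP pose, the force, the opening and the grip force at its end, in the units of the state.
- status.read_state(): the state, without advancing time (a new reading comes with each control period).
- read_camera(name): name is "side" or "top"; returns a dict with "color" (400x640x3 uint8, red, green, blue), "intrinsics" (3x3 intrinsics, pixels), "D" ([k1, k2, p1, p2, k3] as OpenCV has them; the pictures are not rectified), "world_from_camera" (4x4, takes a point from camera to world coordinates). Camera axes: x right, y up, looking along -z (the intrinsics and any distortion apply to the point x, -y, -z); pixel columns grow to the right and rows downward; lengths in m; the calibration is good to about 2 mm. A picture is of the moment at which its call begins. There is no depth.
- workorder.finish_job(): hands the job in; it is judged then, once.
Trained networks look in a picture, given as the dict that the camera call returned (one of the last four; its "shot" number tells which), for a name from the list of things; names that differ only in an ending like _2 or _b are one class to them, and where a whole thing is asked for, a point or a joint stands for the part that bears it (a point fixed in the world has none). Each returns a list of dicts, best first, with "score" (0 to 1); they miss things now and then, are a little off and sometimes report something else, mostly with a low value. They report only what shows in the picture. A call takes as long as a camera call. They do not tell look-alikes from the thing itself.
- masks_of(picture, name): "mask" (400x640 bool, what is visible of it) and "bbox" ([left, top, right, bottom] in pixels, round what is visible of it).
The state is a dict: "time": time; "q": joint angles; "joint_vel": joint speeds; "joint_torque": joint torques, N m; "tool_pos": TCP position; "tcp_rot": TCP orientation; "wrist_force": force on the tool from outside, world axes, zero at the start; "torque": the same for the moment, N m; "width": opening from 0.0 (shut) to 1.0 (fully open); "grip_force": force on a finger pad.
Only numpy, scipy, OpenCV 4.12 (cv2) and the standard library are available. Lean on these libraries where they do the work, as an engineer would, in place of code of your own. Each camera call takes 0.05 s, during which the arm holds its last target. There are 200 camera calls.

## Working session

There is one attempt and no reset: what is moved stays moved. The work goes in short steps, Python scripts to look and compute and a tool call to move; the robot and the scene stay as the last step left them, time stands still between calls to the robot, and variables do not carry over. Pictures are saved under pics/ and viewed, at most 10 in all, crops included, and the job is handed in when it is done.

Besides the shell and the picture viewer there is one more tool, called after "Call:" as name([rows], argument=value, ...), one row to a line, values as JSON. drive_tool: Moves the arm, as the interface text tells. Its arguments: {"type":"object","properties":{"rows":{"type":"array"},"force":{"type":"number"}},"required":["rows"]}

```bash
ls; mkdir -p pics
cat > h.py <<'E'
import numpy as np, cv2
from scipy.spatial.transform import Rotation as R
from workcell import status, read_camera, workorder, masks_of
def ray(p,uv):
    K=np.array(p["intrinsics"]);D=np.array(p["D"],float);T=np.array(p["world_from_camera"])
    n=cv2.undistortPoints(np.array(uv,float).reshape(-1,1,2),K,D).reshape(-1,2)
    d=np.c_[n[:,0],-n[:,1],-np.ones(len(n))]@T[:3,:3].T
    return T[:3,3],d
def onz(p,uv,z):
    o,d=ray(p,uv); return o+d*((z-o[2])/d[:,2])[:,None]
def proj(p,X):
    K=np.array(p["intrinsics"]);D=np.array(p["D"],float);T=np.array(p["world_from_camera"])
    c=(np.atleast_2d(X)-T[:3,3])@T[:3,:3]; c=c*[1,-1,-1]
    return cv2.projectPoints(c.reshape(-1,1,3),np.zeros(3),np.zeros(3),K,D)[0].reshape(-1,2)
def save(p,n,box=None,s=1):
    im=p["color"][...,::-1]
    if box: im=im[box[1]:box[3],box[0]:box[2]]
    cv2.imwrite(n,cv2.resize(im,None,fx=s,fy=s,interpolation=cv2.INTER_CUBIC))
E
python3 - <<'E'
from h import *
P={n:read_camera(n) for n in("side","top")}
im=np.vstack([P["top"]["color"],P["side"]["color"]])
cv2.imwrite("pics/a.png",cv2.resize(im[...,::-1],(480,600),interpolation=cv2.INTER_AREA))
save(P["top"],"pics/top.png"); save(P["side"],"pics/side.png")
for n,p in P.items():
    T=np.array(p["world_from_camera"]);print(n,T.round(3).tolist(),np.array(p["intrinsics"]).round(1).tolist())
    for t in("drive_key","carousel","lock_bolt","key_rest","tape_roll","slide_box","pipette"):
        for m in masks_of(p,t)[:4]:
            ys,xs=np.nonzero(m["mask"]);print(n,t,round(m["score"],2),m["bbox"],xs.mean().round(1),ys.mean().round(1),len(xs))
print(status.read_state())
E
```

```text
pics
side [[-1.0, 0.013, -0.008, 0.544], [-0.013, -0.422, 0.906, 0.687], [0.008, 0.906, 0.422, 0.667], [0.0, 0.0, 0.0, 1.0]] [[404.7, 0.0, 317.9], [0.0, 404.7, 199.2], [0.0, 0.0, 1.0]]
side drive_key 0.75 [303.4, 184.2, 333.7, 226.7] 321.5 199.2 329
side carousel 0.67 [305.1, 224.3, 354.6, 256.9] 328.9 239.3 1244
side carousel 0.61 [330.5, 189.3, 361.7, 209.6] 345.2 199.4 466
side lock_bolt 0.73 [319.2, 220.7, 344.3, 241.5] 329.5 230.2 270
side key_rest 0.56 [301.2, 265.5, 352.7, 315.0] 328.7 292.3 681
side tape_roll 0.66 [258.6, 278.9, 293.5, 303.0] 274.0 291.1 672
side tape_roll 0.66 [321.1, 219.3, 345.0, 242.7] 329.9 229.6 288
side tape_roll 0.46 [307.8, 181.2, 330.2, 227.0] 321.8 198.7 260
side slide_box 0.75 [352.5, 259.8, 382.2, 281.7] 364.7 270.2 367
side pipette 0.81 [276.9, 234.2, 286.6, 259.4] 279.2 244.6 176
top [[-0.011, 0.98, -0.198, 0.326], [-1.0, -0.012, -0.005, -0.415], [-0.007, 0.198, 0.98, 1.234], [0.0, 0.0, 0.0, 1.0]] [[361.3, 0.0, 314.2], [0.0, 361.3, 199.0], [0.0, 0.0, 1.0]]
top drive_key 0.67 [304.0, 177.5, 318.0, 216.6] 310.5 196.7 112
top drive_key 0.67 [231.3
[... 662 characters left out ...]
 171.1 305
{'time': 0.8, 'q': array([ 1.11510925e+00,  2.63877365e-01,  1.60395884e+00, -2.32976093e-05,
        1.27371167e+00, -3.69156993e-02]), 'joint_vel': array([5.13895848e-04, 1.62234677e-05, 2.17521263e-04, 6.14055943e-04,
       2.38870350e-03, 9.16991851e-04]), 'joint_torque': array([-3.58125053e-04, -5.14976156e+01, -3.67689729e+01,  4.22859716e-05,
        4.90188213e-04,  9.76034187e-07]), 'tool_pos': array([0.27450464, 0.6166754 , 0.23131725]), 'tcp_rot': array([6.52991216e-01, 3.07294688e+00, 5.96756900e-05]), 'wrist_force': array([ 0.16399523, -0.89086055, -0.93455612]), 'torque': array([ 0.0389623 ,  0.01241581, -0.07168075]), 'grip_force': 0.0, 'width': 0.9982601049790023}
```

View pics/top.png

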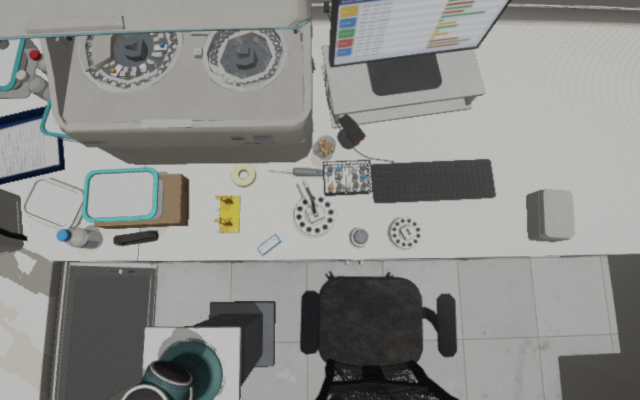

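View pics/side.png

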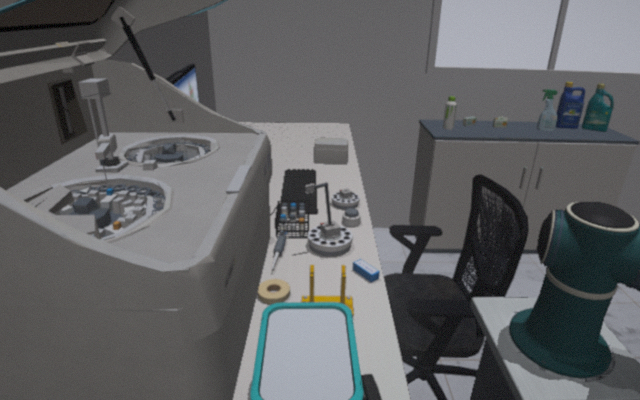

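Run:
```python
from h import *
t=cv2.imread("pics/top.png");s=cv2.imread("pics/side.png")
def c(im,b,f): return cv2.resize(im[b[1]:b[3],b[0]:b[2]],None,fx=f,fy=f,interpolation=cv2.INTER_CUBIC)
A=c(t,(285,170,345,240),6.0);B=c(s,(295,175,365,258),6.0);
C=c(t,(208,160,268,236),3);D=c(s,(255,255,390,319),3)
print(A.shape,B.shape,C.shape,D.shape)
X=np.zeros((600,800,3),np.uint8);
for im,(x,y) in((A,(0,0)),(B[:,:420],(370,0))): X[y:y+im.shape[0],x:x+im.shape[1]]=im
h=600-420;X[420:,0:180]=C[-h:];
h=min(100,192);X[500:600,190:190+405]=D[20:120]
cv2.imwrite("pics/crop.png",X)
p=read_camera("top");q=read_camera("side")
for z in(0.038,0.055): print(onz(p,[(315.4,214.4),(405.6,232.4)],z).round(4).tolist())
print("rest",onz(p,[(228.7,212.6)],.008),"side carousel",onz(q,[(328.9,239.3)],.038),"rest s plate",onz(q,[(301,303),(353,303)],.004))
```

```text
(420, 360, 3) (498, 420, 3) (228, 180, 3) (192, 405, 3)
[[0.515, -0.4129, 0.038], [0.4508, -0.7117, 0.038]]
[[0.5123, -0.4129, 0.055], [0.449, -0.7074, 0.055]]
rest [[ 0.52947548 -0.11384023  0.008     ]] side carousel [[ 0.51912574 -0.37521613  0.038     ]] rest s plate [[ 0.59130413 -0.11840472  0.004     ]
 [ 0.46089672 -0.12126538  0.004     ]]
```

View pics/crop.png

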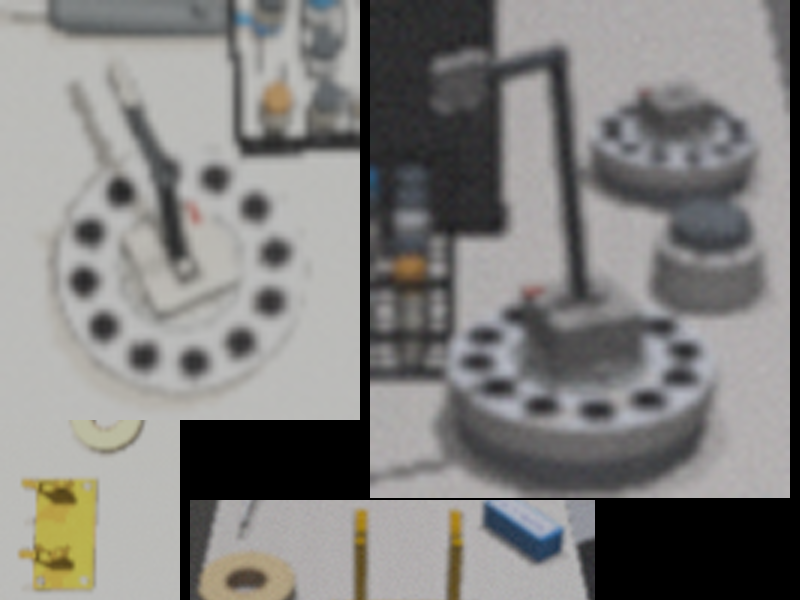

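```bash
cat > fit.py <<'E'
from h import *
from scipy.optimize import least_squares
T=read_camera("top");S=read_camera("side")
# pockets
for n,p,b in(("top",T,(290,190,342,238)),("side",S,(303,220,358,258))):
    g=p["color"].mean(2);pts=[]
    f=6;G=cv2.resize(g[b[1]:b[3],b[0]:b[2]],None,fx=f,fy=f,interpolation=cv2.INTER_CUBIC)
    m=(G<100).astype(np.uint8)
    k,l,st,c=cv2.connectedComponentsWithStats(m)
    for i in range(1,k):
        if 120<st[i,4]<1500 and max(st[i,2:4])<45: pts.append([b[0]+(c[i,0]+.5)/f-.5,b[1]+(c[i,1]+.5)/f-.5])
    X=onz(p,pts,.0375)[:,:2]
    r=least_squares(lambda v:np.hypot(*(X-v[:2]).T)-v[2],[.515,-.41,.055],loss="soft_l1",f_scale=.001)
    print(n,len(pts),r.x.round(4),(r.fun*1e3).round(1), np.degrees(np.arctan2(X[:,1]-r.x[1],X[:,0]-r.x[0])).round(0))
# key: params cx,cy,yaw of short arm direction, tilt
obs=[(T,[(313.0,198.7),(304.2,181.2)]),(S,[(326.3,184.5),(306.5,189.0)])]
def key(v):
    x,y,yaw,t=v;d=np.array([np.cos(yaw),np.sin(yaw),0]);z=np.array([0,0,1.])
    up=z*np.cos(t)+d*np.sin(t); s=d*np.cos(t)-z*np.sin(t)
    c=np.array([x,y,.0515])+.16*up
    return np.array([c,c+s*.062])
r=least_squares(lambda v:np.concatenate([(proj(p,key(v))-o).ravel() for p,o in obs]+[(proj(T,[[v[0],v[1],.072]])-[315.8,214.6]).ravel(),(proj(S,[[v[0],v[1],.072]])-[329.9,224.5]).ravel()]),[.515,-.41,.2,.12])
print("key",r.x.round(4),r.fun.round(1),key(r.x).round(4).tolist())
pl=np.array([[219.5,195.8],[240.1,195.8],[218.8,232.5],[239.5,232.5]]);X=onz(T,pl,.008);print("plate",X.round(4).tolist(),X.mean(0))
print("forks",onz(S,[(312,265.5),(343.3,265.5)],.112).round(4).tolist())
E
python3 fit.py
```

```text
top 11 [ 0.5164 -0.4098  0.0541] [ 0.1 -0.1  0.   0.2 -0.  -0.1 -0.2 -0.1  0.2  0.1 -0. ] [ -22.   37.  -52.   68.  -82.   98. -112.  128. -142.  158. -172.]
side 8 [ 0.5154 -0.4101  0.0552] [66.3 -0.8 -3.4 -0.2  0.3 -0.3  0.5  0.3] [-136.  -20.  170.    9.   38.  126.   68.   97.]
key [ 0.5124 -0.4134  0.4074  0.131 ] [-0.6  0.8 -0.2  0.1 -0.6 -1.4 -0.4 -0.3 -0.3 -1.   1.3 -1. ] [[0.5316, -0.4051, 0.2101], [0.588, -0.3807, 0.202]]
plate [[0.5892, -0.0794, 0.008], [0.5882, -0.1517, 0.008], [0.461, -0.0822, 0.008], [0.4603, -0.1533, 0.008]] [ 0.52466422 -0.11663069  0.008     ]
forks [[0.5641, -0.1259, 0.112], [0.4889, -0.1278, 0.112]]
```

Candidates, top view: large carousel (315,214), the one I want. Look-alikes: the small carousel (405,232), a knob (359,236), and turntables inside the analyser (130,50) and (245,55). Key: dark bar (313,199)→(304,181), distinct from the pipette (303,171). The crop shows the key standing in the larger carousel's square head, so that choice holds. Key rest at (229,213), tape (243,175), blue box (269,243).

Call:
drive_tool([
  [0,0,0,-0.026,-0.024,-0.005,1],
  [0,0,0,-0.026,-0.024,-0.005,1],
  [0,0,0,-0.026,-0.024,-0.005,1],
  [0,0,0,-0.026,-0.024,-0.005,1],
  [0,0,0,-0.026,-0.024,-0.005,1],
  [0,0,0,-0.026,-0.024,-0.005,1],
  [0,0,0,-0.026,-0.024,-0.005,1],
  [0,0,0,-0.026,-0.024,-0.005,1],
])

```text
time: 1.67
tool_pos: [0.3868, 0.3551, 0.2717]
tcp_rot: [0.652, 3.073, 0.001]
wrist_force: [0.8, 0.2, 0.6]
width: 1.0
grip_force: 0.0
```

```bash
cat >> h.py <<'E'
def plan(targets):
    """targets: (pos, R, n); print tool-frame rows from measured pose"""
    s=status.read_state();p=np.array(s["tool_pos"]);Q=R.from_rotvec(s["tcp_rot"])
    print("t",s["time"],"pos",p.round(4),"q",s["q"].round(3),"w",round(s["width"],3),"F",s["wrist_force"].round(1))
    for tp,tR,n in targets:
        tp=np.array(tp);w=(Q.inv()*tR).as_rotvec();d=(tp-p)/n
        for i in range(n):
            Qi=Q*R.from_rotvec(w*i/n); print([*np.degrees(w/n).round(2).tolist(),*Qi.inv().apply(d).round(4).tolist()])
        p,Q=tp,tR; print()
def ori(y,z):
    y=np.array(y,float);z=np.array(z,float);z/=np.linalg.norm(z);y-=z*(y@z);y/=np.linalg.norm(y)
    return R.from_matrix(np.c_[np.cross(y,z),y,z])
E
python3 -c "
from h import *
plan([])
s=status.read_state();print(R.from_rotvec(s['tcp_rot']).as_matrix().round(3))"
```

```text
t 1.6667 pos [0.3868 0.3551 0.2717] q [ 0.695 -0.046  1.871 -0.     1.316 -0.457] w 1.0 F [0.8 0.2 0.6]
[[-0.914  0.406  0.001]
 [ 0.406  0.914  0.   ]
 [-0.     0.    -1.   ]]
```

```bash
python3 -c "
from h import *
a=np.radians
f=lambda g: ori([np.cos(a(g)),np.sin(a(g)),0],[0,0,-1])
plan([((.45,.03,.30),f(-3),10),((.38,-.28,.30),f(-67),10)])"
```

```text
t 1.6667 pos [0.3868 0.3551 0.2717] q [ 0.695 -0.046  1.871 -0.     1.316 -0.457] w 1.0 F [0.8 0.2 0.6]
[0.0, 0.0, 6.9, -0.019, -0.0271, -0.0028]
[0.0, 0.0, 6.9, -0.0221, -0.0247, -0.0028]
[0.0, 0.0, 6.9, -0.0249, -0.0218, -0.0028]
[0.0, 0.0, 6.9, -0.0274, -0.0187, -0.0028]
[0.0, 0.0, 6.9, -0.0294, -0.0152, -0.0028]
[0.0, 0.0, 6.9, -0.031, -0.0116, -0.0028]
[0.0, 0.0, 6.9, -0.0322, -0.0078, -0.0028]
[0.0, 0.0, 6.9, -0.0329, -0.0039, -0.0028]
[0.0, 0.0, 6.9, -0.0331, 0.0001, -0.0028]
[0.0, 0.0, 6.9, -0.0329, 0.0041, -0.0028]

[0.0, 0.0, 6.4, -0.0313, -0.0054, 0.0]
[0.0, 0.0, 6.4, -0.0317, -0.0018, 0.0]
[0.0, 0.0, 6.4, -0.0317, 0.0017, 0.0]
[0.0, 0.0, 6.4, -0.0313, 0.0052, 0.0]
[0.0, 0.0, 6.4, -0.0306, 0.0087, 0.0]
[0.0, 0.0, 6.4, -0.0294, 0.012, 0.0]
[0.0, 0.0, 6.4, -0.0279, 0.0152, 0.0]
[0.0, 0.0, 6.4, -0.026, 0.0183, 0.0]
[0.0, 0.0, 6.4, -0.0238, 0.021, 0.0]
[0.0, 0.0, 6.4, -0.0213, 0.0236, 0.0]
```

Call:
drive_tool([
  [0,0,6.9,-0.019,-0.027,-0.003,1],
  [0,0,6.9,-0.022,-0.025,-0.003,1],
  [0,0,6.9,-0.025,-0.022,-0.003,1],
  [0,0,6.9,-0.0275,-0.0185,-0.003,1],
  [0,0,6.9,-0.0295,-0.015,-0.003,1],
])

```text
time: 2.08
tool_pos: [0.4182, 0.1923, 0.2867]
tcp_rot: [1.542, 2.736, 0.001]
wrist_force: [0.7, 0.5, 0.5]
width: 0.998
grip_force: 0.0
```

Call:
drive_tool([
  [0,0,6.9,-0.031,-0.0115,-0.003,1],
  [0,0,6.9,-0.032,-0.008,-0.003,1],
  [0,0,6.9,-0.033,-0.004,-0.003,1],
  [0,0,6.9,-0.033,0,-0.003,1],
  [0,0,6.9,-0.033,0.004,-0.003,1],
])

```text
time: 2.5
tool_pos: [0.4493, 0.0297, 0.3018]
tcp_rot: [2.285, 2.156, 0.001]
wrist_force: [0.9, -0.4, -0.3]
width: 0.999
grip_force: 0.0
```

Call:
drive_tool([
  [0,0,6.4,-0.031,-0.0055,0,1],
  [0,0,6.4,-0.0315,-0.002,0,1],
  [0,0,6.4,-0.0315,0.002,0,1],
  [0,0,6.4,-0.031,0.005,0,1],
  [0,0,6.4,-0.0305,0.0085,0,1],
])

```text
time: 2.92
tool_pos: [0.4137, -0.1238, 0.3016]
tcp_rot: [2.79, 1.443, 0.001]
wrist_force: [0.6, 0.3, 0.3]
width: 1.0
grip_force: 0.0
```

Call:
drive_tool([
  [0,0,6.4,-0.0295,0.012,0,1],
  [0,0,6.4,-0.028,0.015,0,1],
  [0,0,6.4,-0.026,0.018,0,1],
  [0,0,6.4,-0.024,0.021,0,1],
  [0,0,6.4,-0.021,0.0235,0,1],
])

```text
time: 3.33
tool_pos: [0.3781, -0.2786, 0.3016]
tcp_rot: [3.08, 0.617, 0.001]
wrist_force: [0.6, -0.2, 0.6]
width: 0.999
grip_force: 0.0
```

```bash
python3 -c "
from h import *
s=status.read_state();print(R.from_rotvec(s['tcp_rot']).as_matrix().round(3))
a=np.radians
y=[np.cos(a(-67)),np.sin(a(-67)),0]
d=[np.cos(a(23)),np.sin(a(23)),0]
# pitch up about tool y
plan([((.36,-.38,.30),ori(y,np.array(d)*.866+np.array([0,0,-.5])),10)])"
```

```text
[[ 0.923  0.385  0.001]
 [ 0.385 -0.923 -0.001]
 [ 0.     0.001 -1.   ]]
t 3.3333 pos [ 0.3781 -0.2786  0.3016] q [-0.688 -0.172  1.93   0.     1.382  0.487] w 0.999 F [ 0.6 -0.2  0.6]
[0.02, 6.0, -0.03, -0.0056, 0.0087, 0.0002]
[0.02, 6.0, -0.03, -0.0056, 0.0087, -0.0004]
[0.02, 6.0, -0.03, -0.0055, 0.0087, -0.001]
[0.02, 6.0, -0.03, -0.0054, 0.0087, -0.0016]
[0.02, 6.0, -0.03, -0.0052, 0.0087, -0.0021]
[0.02, 6.0, -0.03, -0.0049, 0.0086, -0.0027]
[0.02, 6.0, -0.03, -0.0046, 0.0086, -0.0032]
[0.02, 6.0, -0.03, -0.0043, 0.0086, -0.0036]
[0.02, 6.0, -0.03, -0.0039, 0.0086, -0.0041]
[0.02, 6.0, -0.03, -0.0034, 0.0086, -0.0045]
```

Call:
drive_tool([
  [0,6,0,-0.0055,0.0085,0,1],
  [0,6,0,-0.0055,0.0085,-0.0005,1],
  [0,6,0,-0.0055,0.0085,-0.001,1],
  [0,6,0,-0.0055,0.0085,-0.0015,1],
  [0,6,0,-0.005,0.0085,-0.002,1],
])

```text
time: 3.75
tool_pos: [0.3698, -0.3282, 0.3022]
tcp_rot: [-2.881, -0.587, -0.781]
wrist_force: [0.2, 0.2, -0.5]
width: 0.998
grip_force: 0.0
```

Call:
drive_tool([
  [0,6,0,-0.005,0.0085,-0.0025,1],
  [0,6,0,-0.0045,0.0085,-0.003,1],
  [0,6,0,-0.0045,0.0085,-0.0035,1],
  [0,6,0,-0.004,0.0085,-0.004,1],
  [0,6,0,-0.0035,0.0085,-0.0045,1],
])

```text
time: 4.17
tool_pos: [0.36, -0.3785, 0.3001]
tcp_rot: [-2.508, -0.51, -1.456]
wrist_force: [0.6, -0.2, 0.2]
width: 0.999
grip_force: 0.0
```

```bash
cat > kin.py <<'E'
from h import *
from scipy.optimize import least_squares
# planar chain model: Rz(q1) Tr(a,0,h) Ry(q2) Tz(L2) Ry(q3) T(e,lat,L3) Rz(s4 q4) T(.) Ry(q5) T(w,0,L6) Rz(s6 q6)
def fk(P,q,s4=1):
    h,a,L2,e,L3,w,L6,lat=P
    Rz=lambda t:R.from_euler("z",t);Ry=lambda t:R.from_euler("y",t)
    Q=Rz(q[0]);p=np.array([0,0,h])+Q.apply([a,lat,0])
    Q=Q*Ry(q[1]);p=p+Q.apply([0,0,L2]);Q=Q*Ry(q[2]);p=p+Q.apply([e,0,L3])
    Q=Q*Rz(s4*q[3])*Ry(q[4]);p=p+Q.apply([w,0,L6]);Q=Q*Rz(-np.pi/2)*Rz(q[5]);
    return p,Q
E
python3 - <<'E'
from kin import *
plan([])
s=status.read_state();print(s["tcp_rot"].round(4).tolist(),s["q"].tolist(),R.from_rotvec(s['tcp_rot']).as_matrix().round(3))
for s4 in(1,-1):
  for k in range(4):
    Q=fk([0]*8,s["q"],s4)[1]*R.from_euler("z",k*np.pi/2);print(s4,k,(Q.inv()*R.from_rotvec(s["tcp_rot"])).magnitude())
E
```

```text
t 4.1667 pos [ 0.36   -0.3785  0.3001] q [-1.457  0.031  2.077  0.987  1.526 -0.603] w 0.999 F [ 0.6 -0.2  0.2]
[-2.5084, -0.5103, -1.4564] [-1.4569350701845578, 0.03056921352201287, 2.0771801509526497, 0.9868124128857089, 1.5256213499002653, -0.6031359491132172] [[ 0.456  0.389  0.8  ]
 [ 0.196 -0.921  0.336]
 [ 0.868  0.003 -0.496]]
1 0 3.1415926535897927
1 1 1.5707963267948966
1 2 5.490502568483255e-16
1 3 1.570796326794897
-1 0 3.066223948101325
-1 1 2.3981404918931966
-1 2 1.9736248257714175
-1 3 2.2823968512844774
```

```bash
sed -i 's/Rz(-np.pi\/2)/Rz(np.pi\/2)/' kin.py
cat >> kin.py <<'E'
LIM=np.array([[-2.63,2.63],[-.94,2.18],[.31,2.57],[-1.31,4.45],[0,2.66],[-2.55,2.55]])
DATA=[([1.11510925,.263877365,1.60395884,0,1.27371167,-.0369156993],[.27450464,.6166754,.23131725]),
([.695,-.046,1.871,0,1.316,-.457],[.3868,.3551,.2717]),([-.688,-.172,1.93,0,1.382,.487],[.3781,-.2786,.3016]),
([-1.45694,.030569,2.07718,.98681,1.52562,-.603136],[.36,-.3785,.3001])]
def fitP():
    r=least_squares(lambda P:np.concatenate([(fk(P,q)[0]-p)*1e3 for q,p in DATA]+[np.array(P)*.01]),[.4,0,.4,.05,.35,.05,.25,.025])
    return r
def ik(P,p,Q,q0):
    f=lambda q:np.r_[(fk(P,q)[0]-p)*10,(Q.inv()*fk(P,q)[1]).as_rotvec()]
    r=least_squares(f,np.clip(q0,LIM[:,0]+1e-3,LIM[:,1]-1e-3),bounds=(LIM[:,0],LIM[:,1]));return r.x,np.abs(r.fun).max()
E
python3 - <<'E'
from kin import *
r=fitP();P=r.x;print(P.round(4),r.fun[:12].round(1))
a=np.radians;q=DATA[-1][0]
C=np.array([.516,-.410]);d=np.array([np.cos(a(23)),np.sin(a(23)),0]);y=[np.cos(a(-67)),np.sin(a(-67)),0]
t=.125;s=d*np.cos(t)-[0,0,np.sin(t)];up=d*np.sin(t)+[0,0,np.cos(t)]
hold=np.array([*C,.0515])+up*.098
for pit in(7,20,30):
    z=d*np.cos(a(pit))-[0,0,np.sin(a(pit))];Q=ori(y,z)
    for back in(.12,0): 
        tp=hold+z*(.019-back);x,e=ik(P,tp,Q,q);print(pit,back,tp.round(3),x.round(2),round(e,4))
    tp=tp+[0,0,.16];x,e=ik(P,tp,Q,x);print("lift",x.round(2),round(e,4))
E
```

```text
[ 0.252   0.0009  0.5119  0.002   0.5645 -0.0009  0.3477  0.0249] [-0.   0.  -0.  -0.  -0.1  0.   0.1  0.  -0.   0.  -0.  -0. ]
7 0.12 [ 0.435 -0.444  0.161] [-1.41  0.59  1.98  1.3   1.6  -1.01] 0.0
7 0 [ 0.545 -0.398  0.146] [-1.21  0.6   2.    1.47  1.49 -1.03] 0.0
lift [-1.21  0.33  1.99  1.45  1.52 -0.75] 0.0
20 0.12 [ 0.44  -0.442  0.183] [-1.37  0.41  1.99  1.19  1.45 -0.84] 0.0
20 0 [ 0.544 -0.398  0.142] [-1.18  0.47  2.01  1.34  1.3  -0.88] 0.0
lift [-1.18  0.23  1.96  1.28  1.38 -0.59] 0.0
30 0.12 [ 0.447 -0.439  0.199] [-1.32  0.3   1.98  1.07  1.34 -0.69] 0.0
30 0 [ 0.542 -0.399  0.139] [-1.14  0.39  2.    1.21  1.18 -0.74] 0.0
lift [-1.14  0.18  1.92  1.12  1.3  -0.45] 0.0
```

Run:
```python
from kin import *
P=fitP().x;T=read_camera("top");S=read_camera("side")
a=np.radians;q=DATA[-1][0]
C=np.array([.516,-.410]);d=np.array([np.cos(a(23)),np.sin(a(23)),0]);y=[np.cos(a(-67)),np.sin(a(-67)),0]
t=.125;up=d*np.sin(t)+[0,0,np.cos(t)];hold=np.array([*C,.0515])+up*.098
z=d*np.cos(a(20))-[0,0,np.sin(a(20))];Q=ori(y,z)
print("chair top seat/armrest/back at z -.2,0,.2:",[onz(T,[(305,320),(363,320),(365,385)],h)[:,:2].round(2).tolist() for h in(-.25,0,.2)])
print("side chair back top (490,180), z 0,.2,.3",[onz(S,[(410,228),(480,185),(510,200)],h)[:,:2].round(2).tolist() for h in(0,.2,.3)])
A=hold+z*(.019-.11);B=hold+z*.019
print("wrist",A-z*.348,B-z*.348,A,B)
plan([(A+[0,0,.03],Q,8),(A,Q,2),(B,Q,6)])
```

```text
chair top seat/armrest/back at z -.2,0,.2: [[[0.14, -0.37], [0.14, -0.6], [-0.11, -0.6]], [[0.17, -0.37], [0.17, -0.56], [-0.03, -0.56]], [[0.2, -0.38], [0.19, -0.54], [0.03, -0.54]]]
side chair back top (490,180), z 0,.2,.3 [[[0.24, -0.52], [-0.14, -0.91], [-0.21, -0.76]], [[0.33, -0.16], [0.07, -0.43], [0.02, -0.33]], [[0.38, 0.02], [0.17, -0.19], [0.13, -0.11]]]
wrist [ 0.14751552 -0.56641238  0.29888221] [ 0.2426646  -0.52602399  0.26126   ] [ 0.44853261 -0.43863821  0.1798592 ] [ 0.54368168 -0.39824982  0.14223699]
t 4.2667 pos [ 0.3588 -0.378   0.2953] q [-1.458  0.036  2.08   0.983  1.523 -0.6  ] w 0.998 F [-0.1  0.5  0. ]
[0.0, 1.24, -0.06, -0.0055, 0.0114, 0.0117]
[0.0, 1.24, -0.06, -0.0058, 0.0114, 0.0116]
[0.0, 1.24, -0.06, -0.006, 0.0114, 0.0115]
[0.0, 1.24, -0.06, -0.0063, 0.0114, 0.0113]
[0.0, 1.24, -0.06, -0.0065, 0.0114, 0.0112]
[0.0, 1.24, -0.06, -0.0068, 0.0114, 0.011]
[0.0, 1.24, -0.06, -0.007, 0.0114, 0.0109]
[0.0, 1.24, -0.06, -0.0073, 0.0114, 0.0107]

[0.0, 0.0, 0.0, -0.0141, -0.0, 0.0051]
[0.0, 0.0, 0.0, -0.0141, -0.0, 0.0051]

[0.0, 0.0, 0.0, -0.0, -0.0, 0.0183]
[0.0, 0.0, 0.0, -0.0, -0.0, 0.0183]
[0.0, 0.0, 0.0, -0.0, -0.0, 0.0183]
[0.0, 0.0, 0.0, -0.0, -0.0, 0.0183]
[0.0, 0.0, 0.0, -0.0, -0.0, 0.0183]
[0.0, 0.0, 0.0, -0.0, -0.0, 0.0183]
```

Call:
drive_tool([
  [0,1.25,0,-0.0055,0.0115,0.0115,1],
  [0,1.25,0,-0.006,0.0115,0.0115,1],
  [0,1.25,0,-0.006,0.0115,0.0115,1],
  [0,1.25,0,-0.0065,0.0115,0.0115,1],
  [0,1.25,0,-0.0065,0.0115,0.011,1],
  [0,1.25,0,-0.007,0.0115,0.011,1],
  [0,1.25,0,-0.007,0.0115,0.011,1],
  [0,1.25,0,-0.0075,0.0115,0.0105,1],
])

```text
time: 4.93
tool_pos: [0.4517, -0.4389, 0.2141]
tcp_rot: [-2.354, -0.483, -1.646]
wrist_force: [0.2, -0.4, -0.9]
width: 1.003
grip_force: 0.0
```

Call:
drive_tool([
  [0,0,0,-0.014,0,0.005,1],
  [0,0,0,-0.014,0,0.005,1],
  [0,0,0,0,0,0,1],
])

```text
time: 5.18
tool_pos: [0.4503, -0.4371, 0.1811]
tcp_rot: [-2.352, -0.478, -1.642]
wrist_force: [-0.1, 0.9, -0.2]
width: 1.002
grip_force: 0.0
```

Run:
```python
from kin import *
T=read_camera("top");S=read_camera("side")
a=np.radians
C=np.array([.516,-.410]);d=np.array([np.cos(a(23)),np.sin(a(23)),0]);y=[np.cos(a(-67)),np.sin(a(-67)),0]
t=.125;up=d*np.sin(t)+[0,0,np.cos(t)];hold=np.array([*C,.0515])+up*.098
z=d*np.cos(a(20))-[0,0,np.sin(a(20))];Q=ori(y,z)
plan([(hold+z*.019,Q,6)])
L=np.array([np.array([*C,.0515])+up*k for k in np.linspace(.03,.16,14)])
c=np.array([*C,.0515])+up*.16;s=d*np.cos(t)-[0,0,np.sin(t)]
L=np.vstack([L,[c+s*k for k in np.linspace(0,.064,7)]])
st=status.read_state();tz=R.from_rotvec(st["tcp_rot"]).as_matrix()[:,2]
G=np.array([st["tool_pos"]+tz*k for k in np.linspace(0,.1,6)])
out=[]
for p,b in((T,(280,165,350,245)),(S,(290,160,370,250))):
    im=cv2.resize(p["color"][b[1]:b[3],b[0]:b[2],::-1],None,fx=5.6,fy=5.6,interpolation=cv2.INTER_CUBIC)
    for X,col in((L,(0,0,255)),(G,(0,200,0))):
        for u in proj(p,X): cv2.circle(im,tuple(((u-b[:2]+.5)*5.6).astype(int)),2,col,-1)
    out.append(cv2.copyMakeBorder(im,0,510-im.shape[0],0,0,cv2.BORDER_CONSTANT))
X=np.hstack(out)[:,:800];cv2.imwrite("pics/b.png",X);print(X.shape)
```

```text
t 5.2833 pos [ 0.4504 -0.4383  0.1839] q [-1.355  0.41   1.99   1.199  1.436 -0.836] w 1.002 F [-0.7  0.5  0.4]
[-0.01, 0.0, -0.0, -0.0007, -0.0, 0.0183]
[-0.01, 0.0, -0.0, -0.0007, -0.0, 0.0183]
[-0.01, 0.0, -0.0, -0.0007, -0.0001, 0.0183]
[-0.01, 0.0, -0.0, -0.0007, -0.0001, 0.0183]
[-0.01, 0.0, -0.0, -0.0007, -0.0001, 0.0183]
[-0.01, 0.0, -0.0, -0.0007, -0.0001, 0.0183]

(510, 800, 3)
```

View pics/b.png

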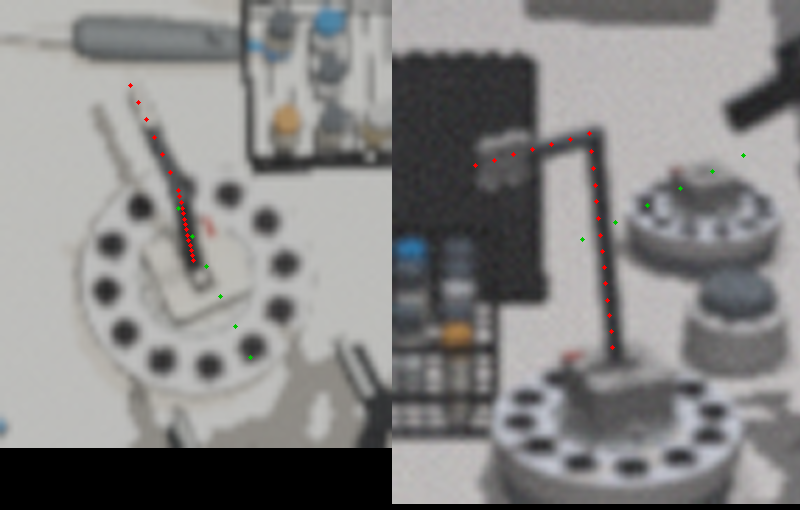

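The overlay matches the key in both views: long arm top (180..200, 190..275), side (590..615, 130..350). The open fingers straddle its line. Going in to grasp.

Call:
drive_tool([
  [0,0,0,0,0,0.018,1],
  [0,0,0,-0.001,0,0.018,1],
  [0,0,0,-0.001,0,0.018,1],
  [0,0,0,0,0,0.018,1],
  [0,0,0,-0.001,0,0.018,1],
  [0,0,0,-0.001,0,0.018,1],
  [0,0,0,0,0,0,1],
  [0,0,0,0,0,0,1],
])

```text
time: 5.95
tool_pos: [0.5428, -0.3994, 0.1441]
tcp_rot: [-2.353, -0.482, -1.648]
wrist_force: [-0.0, 0.1, 0.3]
width: 0.995
grip_force: 0.0
```

Call:
drive_tool([
  [0,0,0,0,0,0,0.3],
  [0,0,0,0,0,0,0.2],
  [0,0,0,0,0,0,0.05],
  [0,0,0,0,0,0,0],
  [0,0,0,0,0,0,0],
  [0,0,0,0,0,0,0],
  [0,0,0,0,0,0,0],
  [0,0,0,0,0,0,0],
], force=60)

```text
time: 6.62
tool_pos: [0.5422, -0.3998, 0.1431]
tcp_rot: [-2.353, -0.479, -1.648]
wrist_force: [-0.8, -0.2, 1.5]
width: 0.106
grip_force: 58.4
```

Run:
```python
from kin import *
s=status.read_state();Q=R.from_rotvec(s["tcp_rot"]);print(s["wrist_force"],s["torque"],s["width"],s["grip_force"])
t=.125;a=np.radians;d=np.array([np.cos(a(23)),np.sin(a(23)),0]);up=d*np.sin(t)+[0,0,np.cos(t)]
plan([])
print("up in tool",Q.inv().apply(up), "z", Q.inv().apply([0,0,1.]))
print(Q.as_matrix().round(3))
```

```text
[-0.77151181 -0.19331885  1.48255453] [0.02302505 0.38298899 0.11617469] 0.10564469426825013 58.418710827827454
t 6.6167 pos [ 0.5422 -0.3998  0.1431] q [-1.185  0.469  2.008  1.339  1.308 -0.878] w 0.106 F [-0.8 -0.2  1.5]
up in tool [ 9.75076972e-01 -2.32135413e-04 -2.21866729e-01] z [ 9.39807915e-01 -2.60484198e-04 -3.41703111e-01]
[[ 0.315  0.391  0.865]
 [ 0.133 -0.92   0.367]
 [ 0.94  -0.    -0.342]]
```

Call:
drive_tool([
  [0,0,0,0.0048,0,-0.0012,0],
  [0,0,0,0.0097,0,-0.0023,0],
  [0,0,0,0.0097,0,-0.0023,0],
  [0,0,0,0.0195,0,-0.0045,0],
  [0,0,0,0.028,0,-0.0075,0],
  [0,0,0,0.033,0,-0.012,0],
  [0,0,0,0.03,0,-0.011,0],
  [0,0,0,0.01,0,-0.004,0],
])

```text
time: 7.28
tool_pos: [0.5504, -0.3982, 0.302]
tcp_rot: [-2.354, -0.487, -1.656]
wrist_force: [0.8, -1.4, -1.6]
width: 0.108
grip_force: 58.5
```

```bash
cat > keyfit.py <<'E'
from kin import *
import sys
# render-based fit of key pose in the tool frame: params: pitch ang (about tool y), hold distance along arm, tool-z offset
T=read_camera("top");S=read_camera("side")
s=status.read_state();Q=R.from_rotvec(s["tcp_rot"]);tp=np.array(s["tool_pos"])
def kp(v):  # up axis (grip->corner) in tool x-z plane, angle v0 from tool x toward -z ; v1 grip-corner dist; v2 z offset
    up=np.array([np.cos(v[0]),0,-np.sin(v[0])]);sh=np.array([np.sin(v[0]),0,np.cos(v[0])])
    g=np.array([0,0,-.019+v[2]]);c=g+up*v[1]
    return tp+Q.apply(np.array([c-up*.16,c,c+sh*.064]))
if __name__=="__main__":
    v=[.2237,.062,0]
    K=kp(v);print("tip,corner,short tip",K.round(4).tolist())
    out=[]
    for p in(T,S):
        u=proj(p,K);c=u.mean(0).astype(int);b=(c[0]-32,c[1]-38,c[0]+32,c[1]+38);f=6.2
        im=cv2.resize(p["color"][b[1]:b[3],b[0]:b[2],::-1],None,fx=f,fy=f,interpolation=cv2.INTER_CUBIC)
        for A,B in((K[0],K[1]),(K[1],K[2])):
            for w in proj(p,A+(B-A)*np.linspace(0,1,9)[:,None]): cv2.circle(im,tuple(((w-b[:2]+.5)*f).astype(int)),2,(0,0,255),-1)
        print(b,u.round(1).tolist());out.append(im)
    cv2.imwrite(sys.argv[1],np.hstack(out))
E
python3 keyfit.py pics/c.png; python3 -c "
from h import *
plan([])"
```

```text
tip,corner,short tip [[0.5224, -0.4104, 0.2078], [0.5402, -0.4015, 0.3665], [0.5987, -0.3767, 0.3586]]
(np.int64(276), np.int64(144), np.int64(340), np.int64(220)) [[314.3, 202.7], [310.2, 183.6], [300.2, 162.0]]
(np.int64(286), np.int64(112), np.int64(350), np.int64(188)) [[328.8, 183.2], [323.5, 131.2], [301.8, 136.2]]
t 7.3833 pos [ 0.5498 -0.398   0.2985] q [-1.171  0.24   1.955  1.284  1.369 -0.603] w 0.098 F [-0.4 -0.5 -1.8]
```

View pics/c.png

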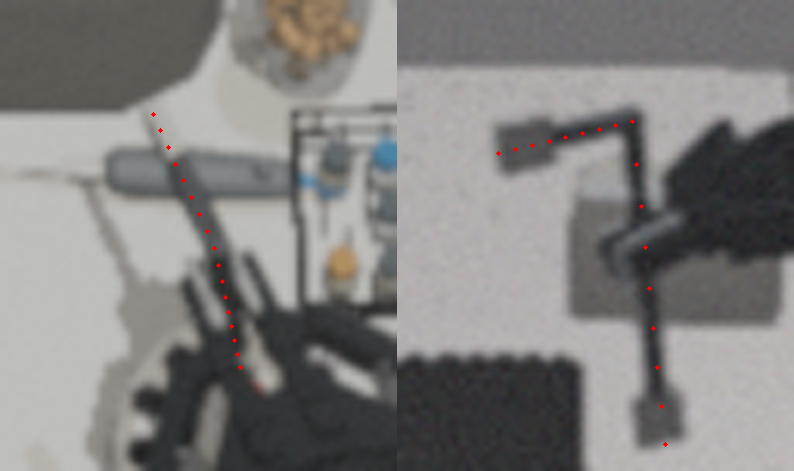

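```bash
cat > rest.py <<'E'
from kin import *
a=np.radians
def rest_pose(h,ang=.25,yaw=.7,c=(.526,-.1166),dist=0):
    rx=np.array([np.cos(a(yaw)),np.sin(a(yaw)),0]);z=-rx*np.sin(ang)-np.array([0,0,np.cos(ang)])
    Q=ori([rx[1],-rx[0],0],z);return np.array([*c,h])+z*.019+rx*dist,Q
def check(tp,Q,n=6):
    s=status.read_state();P=fitP().x;q=s["q"];p0=np.array(s["tool_pos"]);Q0=R.from_rotvec(s["tcp_rot"]);w=(Q0.inv()*Q).as_rotvec()
    for i in range(1,n+1):
        q,e=ik(P,p0+(tp-p0)*i/n,Q0*R.from_rotvec(w*i/n),q);print(q.round(2),round(e,4))
E
python3 - <<'E'
from rest import *
tp,Q=rest_pose(.20);check(tp,Q);plan([(tp,Q,16)])
E
```

```text
[-1.07  0.09  2.02  1.09  1.18 -0.36] 0.0
[-0.92 -0.02  2.04  0.83  1.05 -0.02] 0.0
[-0.74 -0.06  2.02  0.52  1.    0.4 ] 0.0
[-0.54 -0.03  1.97  0.23  1.06  0.8 ] 0.0
[-0.37  0.07  1.89  0.04  1.21  1.12] 0.0
[-0.23  0.2   1.79 -0.06  1.39  1.35] 0.0
t 7.3833 pos [ 0.5498 -0.398   0.2985] q [-1.171  0.24   1.955  1.284  1.369 -0.603] w 0.098 F [-0.4 -0.5 -1.8]
[-0.69, -5.2, 1.37, -0.005, -0.0169, 0.0074]
[-0.69, -5.2, 1.37, -0.0047, -0.0169, 0.0076]
[-0.69, -5.2, 1.37, -0.0044, -0.0169, 0.0078]
[-0.69, -5.2, 1.37, -0.0041, -0.0169, 0.008]
[-0.69, -5.2, 1.37, -0.0037, -0.0169, 0.0082]
[-0.69, -5.2, 1.37, -0.0034, -0.0169, 0.0083]
[-0.69, -5.2, 1.37, -0.003, -0.0169, 0.0084]
[-0.69, -5.2, 1.37, -0.0027, -0.017, 0.0084]
[-0.69, -5.2, 1.37, -0.0023, -0.017, 0.0084]
[-0.69, -5.2, 1.37, -0.002, -0.0171, 0.0084]
[-0.69, -5.2, 1.37, -0.0016, -0.0171, 0.0084]
[-0.69, -5.2, 1.37, -0.0012, -0.0172, 0.0083]
[-0.69, -5.2, 1.37, -0.0009, -0.0173, 0.0082]
[-0.69, -5.2, 1.37, -0.0006, -0.0173, 0.0081]
[-0.69, -5.2, 1.37, -0.0003, -0.0174, 0.0079]
[-0.69, -5.2, 1.37, 0.0, -0.0175, 0.0077]
```

Call:
drive_tool([
  [-0.7,-5.2,1.37,-0.005,-0.017,0.0075,0],
  [-0.7,-5.2,1.37,-0.0045,-0.017,0.0075,0],
  [-0.7,-5.2,1.37,-0.0045,-0.017,0.008,0],
  [-0.7,-5.2,1.37,-0.004,-0.017,0.008,0],
  [-0.7,-5.2,1.37,-0.0035,-0.017,0.008,0],
  [-0.7,-5.2,1.37,-0.0035,-0.017,0.0085,0],
  [-0.7,-5.2,1.37,-0.003,-0.017,0.0085,0],
  [-0.7,-5.2,1.37,-0.0025,-0.017,0.0085,0],
])

```text
time: 8.05
tool_pos: [0.5337, -0.2537, 0.2343]
tcp_rot: [-2.921, -0.271, -0.7]
wrist_force: [-0.2, 0.7, -1.6]
width: 0.104
grip_force: 58.5
```

Call:
drive_tool([
  [-0.7,-5.2,1.37,-0.0025,-0.017,0.0085,0],
  [-0.7,-5.2,1.37,-0.002,-0.017,0.0085,0],
  [-0.7,-5.2,1.37,-0.0015,-0.017,0.0085,0],
  [-0.7,-5.2,1.37,-0.001,-0.017,0.0085,0],
  [-0.7,-5.2,1.37,-0.001,-0.0175,0.008,0],
  [-0.7,-5.2,1.37,-0.0005,-0.0175,0.008,0],
  [-0.7,-5.2,1.37,-0.0005,-0.0175,0.008,0],
  [-0.7,-5.2,1.37,0,-0.0175,0.0075,0],
])

```text
time: 8.72
tool_pos: [0.52, -0.1124, 0.1771]
tcp_rot: [-3.112, -0.016, 0.406]
wrist_force: [-0.3, 0.7, -2.2]
width: 0.104
grip_force: 58.5
```

Call:
drive_tool([
  [0,0,0,0,0,0,0],
  [0,0,0,0,0,0,0],
])

```text
time: 8.88
tool_pos: [0.5201, -0.1122, 0.1754]
tcp_rot: [-3.11, -0.022, 0.404]
wrist_force: [0.4, -0.3, -2.0]
width: 0.103
grip_force: 58.6
```

```bash
sed -i 's/v=\[.2237/v=[.25/' keyfit.py; python3 keyfit.py pics/d.png
python3 - <<'E'
from rest import *
tp,Q=rest_pose(.135);t2,_=rest_pose(.088);plan([(tp,Q,5),(t2,Q,5)])
E
```

```text
tip,corner,short tip [[0.4271, -0.115, 0.1964], [0.5871, -0.1134, 0.1958], [0.5868, -0.113, 0.1318]]
(np.int64(183), np.int64(164), np.int64(247), np.int64(240)) [[212.3, 237.1], [214.2, 183.3], [219.7, 188.3]]
(np.int64(293), np.int64(207), np.int64(357), np.int64(283)) [[371.9, 238.2], [301.9, 237.8], [302.2, 261.4]]
t 8.9833 pos [ 0.5203 -0.114   0.1777] q [-0.227  0.206  1.798 -0.055  1.386  1.349] w 0.105 F [-0.2  0.4 -1.5]
[-0.07, 0.04, -0.01, 0.0032, 0.0006, 0.0118]
[-0.07, 0.04, -0.01, 0.0032, 0.0006, 0.0118]
[-0.07, 0.04, -0.01, 0.0032, 0.0006, 0.0118]
[-0.07, 0.04, -0.01, 0.0032, 0.0006, 0.0118]
[-0.07, 0.04, -0.01, 0.0032, 0.0006, 0.0118]

[0.0, 0.0, 0.0, 0.0023, -0.0, 0.0091]
[0.0, 0.0, 0.0, 0.0023, -0.0, 0.0091]
[0.0, 0.0, 0.0, 0.0023, -0.0, 0.0091]
[0.0, 0.0, 0.0, 0.0023, -0.0, 0.0091]
[0.0, 0.0, 0.0, 0.0023, -0.0, 0.0091]
```

View pics/d.png

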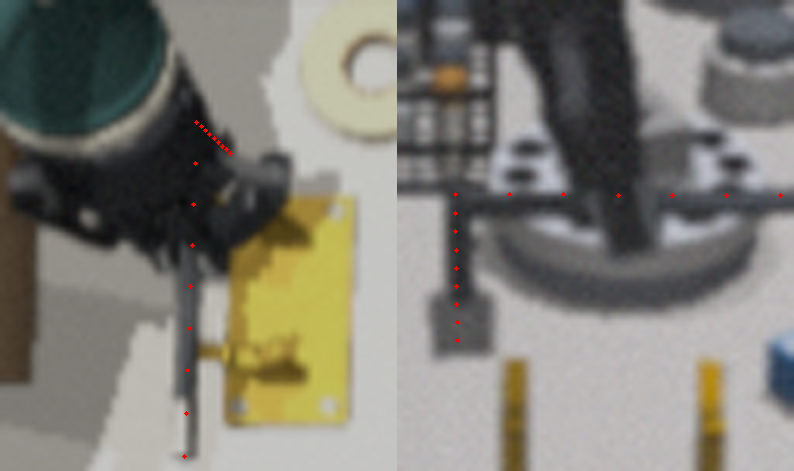

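Side view: the bar is level with the short arm down at (455,200..350), and its middle (618) is over the fork midpoint (613). Top view: the bar heads for the fork slot at (235,350). Lowering.

Call:
drive_tool([
  [0,0,0,0.003,0.0005,0.012,0],
  [0,0,0,0.003,0.0005,0.012,0],
  [0,0,0,0.003,0.0005,0.012,0],
  [0,0,0,0.003,0.0005,0.012,0],
  [0,0,0,0.003,0.001,0.012,0],
])

```text
time: 9.4
tool_pos: [0.52, -0.117, 0.1157]
tcp_rot: [-3.112, -0.014, 0.395]
wrist_force: [-0.1, 0.1, -2.1]
width: 0.1
grip_force: 58.6
```

Call:
drive_tool([
  [0,0,0,0.0025,0,0.009,0],
  [0,0,0,0.0025,0,0.009,0],
  [0,0,0,0.0025,0,0.009,0],
  [0,0,0,0.001,0,0.005,0],
])

```text
time: 9.73
tool_pos: [0.5208, -0.1162, 0.0828]
tcp_rot: [-3.112, -0.015, 0.396]
wrist_force: [0.1, 2.5, -1.8]
width: 0.098
grip_force: 58.8
```

Call:
drive_tool([
  [0,0,0,0.001,0,0.005,0],
  [0,0,0,0.001,0,0.004,0],
  [0,0,0,0,0,0,0],
])

```text
time: 9.98
tool_pos: [0.5206, -0.1158, 0.0742]
tcp_rot: [-3.112, -0.015, 0.395]
wrist_force: [0.5, 2.7, -3.3]
width: 0.103
grip_force: 58.7
```

```bash
python3 keyfit.py pics/e.png
python3 - <<'E'
from rest import *
t2,Q=rest_pose(.088);plan([(t2,Q,1)])
E
```

```text
tip,corner,short tip [[0.4274, -0.1168, 0.0934], [0.5874, -0.1153, 0.093], [0.5873, -0.115, 0.029]]
(np.int64(192), np.int64(170), np.int64(256), np.int64(246)) [[222.1, 240.1], [223.6, 190.8], [228.2, 194.9]]
(np.int64(292), np.int64(243), np.int64(356), np.int64(319)) [[368.8, 274.9], [302.2, 274.5], [302.5, 295.9]]
t 10.0833 pos [ 0.5207 -0.1158  0.0747] q [-0.231  0.311  1.875 -0.058  1.203  1.358] w 0.103 F [-0.3  2.2 -2.9]
[-0.37, 0.12, -0.09, 0.0019, 0.0009, 0.0048]
```

Call:
drive_tool([
  [0,0,0,0.0005,-0.0005,0.002,0],
  [0,0,0,0.0005,-0.0005,0.002,0],
  [0,0,0,0,0,0,0],
  [0,0,0,0,0,0,0],
])

```text
time: 10.42
tool_pos: [0.5211, -0.1158, 0.0726]
tcp_rot: [-3.114, -0.016, 0.394]
wrist_force: [-3.8, 1.9, 6.4]
width: 0.099
grip_force: 59.8
```

Call:
drive_tool([
  [0,0,0,0,0,0,0.3],
  [0,0,0,0,0,0,0.5],
  [0,0,0,0,0,0,0.5],
  [0,0,0,0,0,0,0.5],
  [0,0,0,0,0,-0.01,0.5],
  [0,0,0,0,0,-0.02,0.5],
  [0,0,0,0,0,-0.03,0.5],
  [0,0,0,0,0,-0.03,0.5],
])

```text
time: 11.08
tool_pos: [0.5426, -0.1155, 0.1586]
tcp_rot: [-3.112, -0.016, 0.398]
wrist_force: [0.7, -0.5, 0.2]
width: 0.502
grip_force: 0.0
```

Run:
```python
from rest import *
T=read_camera("top");S=read_camera("side")
save(T,"pics/f1.png",(200,170,265,245),6);save(S,"pics/f2.png",(285,225,360,320),6)
A=cv2.imread("pics/f1.png");B=cv2.imread("pics/f2.png");h=570
cv2.imwrite("pics/f.png",np.hstack([cv2.copyMakeBorder(x,0,h-x.shape[0],0,0,cv2.BORDER_CONSTANT) for x in(A[:h],B[:h,:410])]))
t1,Q=rest_pose(.16,ang=0);plan([(t1,Q,4)])
```

```text
t 11.1833 pos [ 0.5482 -0.1166  0.1644] q [-0.221  0.258  1.757 -0.054  1.361  1.357] w 0.504 F [1.1 0.4 0.3]
[-0.03, 3.45, -0.03, -0.004, -0.0, 0.007]
[-0.03, 3.45, -0.03, -0.0044, -0.0001, 0.0067]
[-0.03, 3.45, -0.03, -0.0048, -0.0001, 0.0065]
[-0.03, 3.45, -0.03, -0.0052, -0.0001, 0.0062]
```

View pics/f.png

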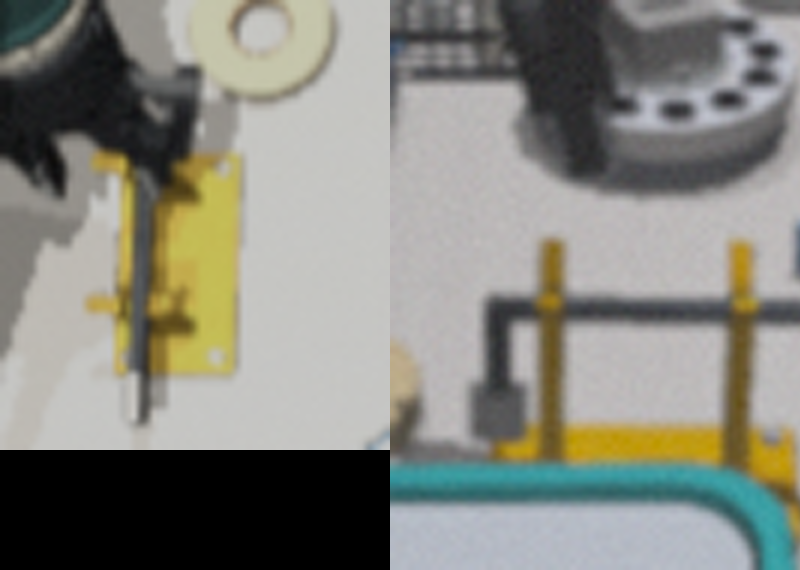

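Key sits in both forks, short arm hanging at side crop (497,300..435), and it has been let go. Regrasping with a vertical tool.

Call:
drive_tool([
  [0,3.5,0,-0.004,0,0.004,0.5],
  [0,3.5,0,-0.0045,-0.0005,0.004,0.5],
  [0,3.5,0,-0.005,-0.0005,0.004,0.5],
  [0,3.5,0,-0.005,0,0.004,0.5],
  [0,0,0,0,0,0,0.5],
])

```text
time: 11.6
tool_pos: [0.5184, -0.1141, 0.1436]
tcp_rot: [-3.136, -0.014, 0.016]
wrist_force: [-0.4, 0.7, -1.6]
width: 0.502
grip_force: 0.0
```

Run:
```python
from rest import *
t1,Q=rest_pose(.091,ang=0,c=(.526,-.1153));plan([(t1,Q,5)])
s=status.read_state();print(R.from_rotvec(s["tcp_rot"]).as_matrix().round(3))
S=read_camera("side");print(onz(S,[(302.4,274.5)],.091))
```

```text
t 11.6 pos [ 0.5184 -0.1141  0.1436] q [-0.266  0.072  1.995  0.003  1.085  1.295] w 0.502 F [-0.4  0.7 -1.6]
[-0.07, 0.12, -0.04, 0.0017, 0.0003, 0.0143]
[-0.07, 0.12, -0.04, 0.0016, 0.0003, 0.0143]
[-0.07, 0.12, -0.04, 0.0016, 0.0003, 0.0143]
[-0.07, 0.12, -0.04, 0.0016, 0.0003, 0.0143]
[-0.07, 0.12, -0.04, 0.0015, 0.0003, 0.0143]

[[ 1.     0.009 -0.01 ]
 [ 0.009 -1.     0.006]
 [-0.01  -0.006 -1.   ]]
[[ 0.5870278  -0.11803814  0.091     ]]
```

Call:
drive_tool([
  [0,0.12,0,0.0015,0.0003,0.0143,0.5],
  [0,0.12,0,0.0015,0.0003,0.0143,0.5],
  [0,0.12,0,0.0015,0.0003,0.0143,0.5],
  [0,0.12,0,0.0015,0.0003,0.0143,0.5],
  [0,0.12,0,0.0015,0,0.0143,0.5],
  [0,0,0,0,0,0,0.5],
  [0,0,0,0,0,0,0.5],
])

```text
time: 12.23
tool_pos: [0.5299, -0.1154, 0.073]
tcp_rot: [-3.136, -0.015, -0.001]
wrist_force: [-0.7, 0.1, 0.2]
width: 0.496
grip_force: 0.0
```

Call:
drive_tool([
  [0,0,0,0,0,0,0.2],
  [0,0,0,0,0,0,0.1],
  [0,0,0,0,0,0,0],
  [0,0,0,0,0,0,0],
  [0,0,0,0,0,0,0],
], force=60)

```text
time: 12.65
tool_pos: [0.5308, -0.1157, 0.0749]
tcp_rot: [-3.137, -0.014, -0.009]
wrist_force: [1.3, 0.1, 5.3]
width: 0.103
grip_force: 59.1
```

Call:
drive_tool([
  [0,0,0,0,0,0,0],
  [0,0,0,0,0,0,0],
], force=110)

```text
time: 12.82
tool_pos: [0.531, -0.1157, 0.0751]
tcp_rot: [-3.137, -0.014, -0.009]
wrist_force: [0.2, 0.7, 5.6]
width: 0.086
grip_force: 107.7
```

```bash
cat > bolt.py <<'E'
from rest import *
C=np.array([.516,-.410])
def bolt_pose(axis_z,th=0,yaw=23,dist=.062,c=C,r0=0):
    """key long-arm axis height axis_z; th clockwise rad; corner over bolt axis"""
    g=a(yaw)-th;d=np.array([np.cos(g),np.sin(g),0])
    return np.array([*c,axis_z])-d*dist-[0,0,.019],ori([d[1],-d[0],0],[0,0,-1])
E
python3 - <<'E'
from bolt import *
s=status.read_state();print(s["tool_pos"],R.from_rotvec(s["tcp_rot"]).as_matrix().round(4).tolist(),s["wrist_force"].round(1),s["torque"].round(2))
p=np.array(s["tool_pos"]);Q=R.from_rotvec(s["tcp_rot"])
tp,Q2=bolt_pose(.19)
plan([(p+[0,0,.11],Q,5),(tp+[0,0,.02],Q2,12)])
E
```

```text
[ 0.53095291 -0.115718    0.07508587] [[0.9999, 0.0091, 0.0058], [0.0091, -0.9999, 0.0045], [0.0059, -0.0044, -1.0]] [0.2 0.7 5.6] [ 0.05 -0.03 -0.06]
t 12.8167 pos [ 0.531  -0.1157  0.0751] q [-0.264  0.165  2.035  0.007  0.938  1.293] w 0.086 F [0.2 0.7 5.6]
[0.0, 0.0, 0.0, 0.0001, -0.0001, -0.022]
[0.0, 0.0, 0.0, 0.0001, -0.0001, -0.022]
[0.0, 0.0, 0.0, 0.0001, -0.0001, -0.022]
[0.0, 0.0, 0.0, 0.0001, -0.0001, -0.022]
[0.0, 0.0, 0.0, 0.0001, -0.0001, -0.022]

[-0.02, -0.03, -1.87, -0.0062, 0.0265, -0.0006]
[-0.02, -0.03, -1.87, -0.0071, 0.0263, -0.0006]
[-0.02, -0.03, -1.87, -0.008, 0.026, -0.0006]
[-0.02, -0.03, -1.87, -0.0088, 0.0257, -0.0006]
[-0.02, -0.03, -1.87, -0.0096, 0.0254, -0.0006]
[-0.02, -0.03, -1.87, -0.0105, 0.0251, -0.0006]
[-0.02, -0.03, -1.87, -0.0113, 0.0248, -0.0006]
[-0.02, -0.03, -1.87, -0.0121, 0.0244, -0.0006]
[-0.02, -0.03, -1.87, -0.0129, 0.024, -0.0005]
[-0.02, -0.03, -1.87, -0.0137, 0.0235, -0.0005]
[-0.02, -0.03, -1.87, -0.0144, 0.0231, -0.0005]
[-0.02, -0.03, -1.87, -0.0152, 0.0226, -0.0005]
```

Call:
drive_tool([
  [0,0,0,0,0,-0.015,0],
  [0,0,0,0,0,-0.022,0],
  [0,0,0,0,0,-0.025,0],
  [0,0,0,0,0,-0.025,0],
  [0,0,0,0,0,-0.022,0],
])

```text
time: 13.23
tool_pos: [0.5289, -0.116, 0.1836]
tcp_rot: [-3.137, -0.015, -0.004]
wrist_force: [1.5, -0.4, -1.9]
width: 0.086
grip_force: 107.7
```

Call:
drive_tool([
  [0,0,-1.87,-0.0055,0.0265,-0.001,0],
  [0,0,-1.87,-0.0065,0.0265,-0.001,0],
  [0,0,-1.87,-0.0075,0.026,-0.001,0],
  [0,0,-1.87,-0.0085,0.0255,-0.001,0],
  [0,0,-1.87,-0.009,0.0255,-0.001,0],
  [0,0,-1.87,-0.01,0.025,0,0],
])

```text
time: 13.73
tool_pos: [0.4957, -0.2759, 0.1865]
tcp_rot: [-3.12, -0.324, -0.005]
wrist_force: [-0.3, -1.1, -1.5]
width: 0.088
grip_force: 107.9
```

Call:
drive_tool([
  [0,0,-1.87,-0.011,0.025,0,0],
  [0,0,-1.87,-0.0115,0.0245,0,0],
  [0,0,-1.87,-0.0125,0.024,0,0],
  [0,0,-1.87,-0.013,0.0235,0,0],
  [0,0,-1.87,-0.014,0.023,0,0],
  [0,0,-1.87,-0.0145,0.0225,0,0],
  [0,0,0,0,0,0,0],
  [0,0,0,0,0,0,0],
])

```text
time: 14.4
tool_pos: [0.4623, -0.4344, 0.185]
tcp_rot: [-3.074, -0.62, -0.005]
wrist_force: [0.4, -0.6, -1.2]
width: 0.092
grip_force: 108.0
```

```bash
cat > tip.py <<'E'
from bolt import *
import sys
T=read_camera("top");S=read_camera("side")
s=status.read_state();Q=R.from_rotvec(s["tcp_rot"]);tp=np.array(s["tool_pos"]);D=float(sys.argv[2])
g=tp+Q.apply([0,0,-.019]);M=Q.as_matrix();c=g+M[:,0]*D;K=np.array([c-M[:,0]*.16,c,c+M[:,2]*.064])
print("short tip",K[2].round(4),"long arm yaw",np.degrees(np.arctan2(M[1,0],M[0,0])).round(2),"z tilt",M[:,2].round(4))
sq=np.array([[*C,.072]])
out=[]
for p,off in((T,(0,0)),(S,(0,10))):
    u=proj(p,[K[1],K[2],sq[0]]);m=u.mean(0).astype(int)+off;b=(m[0]-32,m[1]-38,m[0]+32,m[1]+38);f=6.2
    im=cv2.resize(p["color"][b[1]:b[3],b[0]:b[2],::-1],None,fx=f,fy=f,interpolation=cv2.INTER_CUBIC)
    for A,B in((K[0],K[1]),(K[1],K[2])):
        for w in proj(p,A+(B-A)*np.linspace(0,1,9)[:,None]): cv2.circle(im,tuple(((w-b[:2]+.5)*f).astype(int)),1,(0,0,255),-1)
    for w in proj(p,sq): cv2.circle(im,tuple(((w-b[:2]+.5)*f).astype(int)),2,(0,255,0),-1)
    out.append(im)
cv2.imwrite(sys.argv[1],np.hstack(out))
plan([(*bolt_pose(.150,dist=D),4)])
E
python3 tip.py pics/g.png .056
```

```text
short tip [ 0.5146 -0.4105  0.1403] long arm yaw 22.94 z tilt [ 0.0021  0.0066 -1.    ]
t 14.5 pos [ 0.4629 -0.4326  0.1851] q [-0.794  0.22   1.744  0.007  1.18   0.374] w 0.089 F [ 0.1  0.8 -1.3]
[-0.08, -0.06, -0.02, 0.0004, 0.0, 0.0135]
[-0.08, -0.06, -0.02, 0.0004, 0.0, 0.0135]
[-0.08, -0.06, -0.02, 0.0004, 0.0, 0.0135]
[-0.08, -0.06, -0.02, 0.0004, -0.0, 0.0135]
```

View pics/g.png

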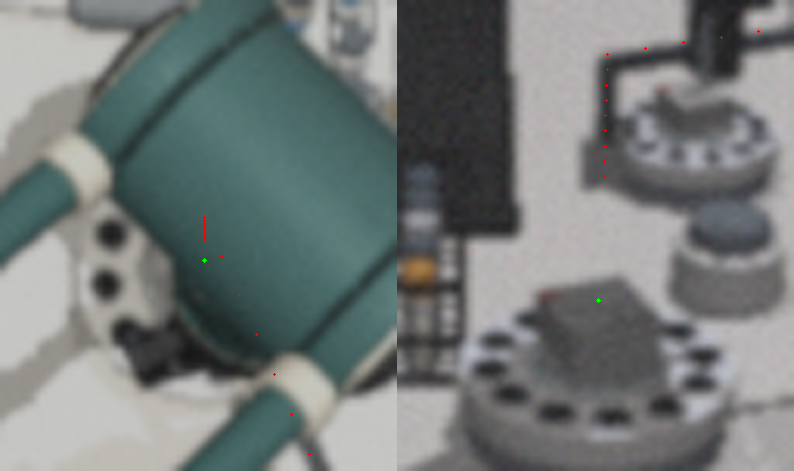

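Call:
drive_tool([
  [-0.08,-0.06,0,0.0004,0,0.015,0],
  [-0.08,-0.06,0,0.0004,0,0.015,0],
  [-0.08,-0.06,0,0.0004,0,0.015,0],
  [-0.08,-0.06,0,0.0004,0,0.014,0],
  [0,0,0,0,0,0,0],
  [0,0,0,0,0,0,0],
  [0,0,0,0,0,0,0],
])

```text
time: 15.08
tool_pos: [0.4656, -0.4322, 0.1276]
tcp_rot: [3.076, 0.627, 0.002]
wrist_force: [-0.7, 0.1, -0.8]
width: 0.084
grip_force: 108.0
```

```bash
cat > now.py <<'E'
from bolt import *
import sys
D=float(sys.argv[1]);s=status.read_state();Q=R.from_rotvec(s["tcp_rot"]);M=Q.as_matrix();tp=np.array(s["tool_pos"])
K=tp+M@[D,0,-.019+.064];e=M.T@(K-[*C,.072])
print("t",s["time"],"tip",K.round(4),"tip rel socket in tool",(e*1e3).round(1),"yaw",np.degrees(np.arctan2(M[1,0],M[0,0])).round(2),"z",M[:2,2].round(4),"F tool",(M.T@s["wrist_force"]).round(1),"tq",(M.T@s["torque"]).round(2))
E
python3 now.py .056; python3 tip.py pics/g2.png .056
```

```text
t 15.0833 tip [ 0.5172 -0.4104  0.0827] tip rel socket in tool [  1.    0.9 -10.7] yaw 23.03 z [ 0.002  -0.0022] F tool [-0.6 -0.3  0.8] tq [-0.04 -0.01 -0.  ]
short tip [ 0.5175 -0.4113  0.0834] long arm yaw 23.0 z tilt [ 0.003  -0.0034 -1.    ]
t 15.1833 pos [ 0.4658 -0.433   0.1283] q [-0.788  0.269  1.795 -0.     1.073  0.382] w 0.085 F [ 0.7 -0.  -1.6]
[0.06, -0.02, 0.0, -0.0002, -0.0004, -0.0007]
[0.06, -0.02, 0.0, -0.0002, -0.0004, -0.0007]
[0.06, -0.02, 0.0, -0.0002, -0.0004, -0.0007]
[0.06, -0.02, 0.0, -0.0002, -0.0004, -0.0007]
```

View pics/g2.png

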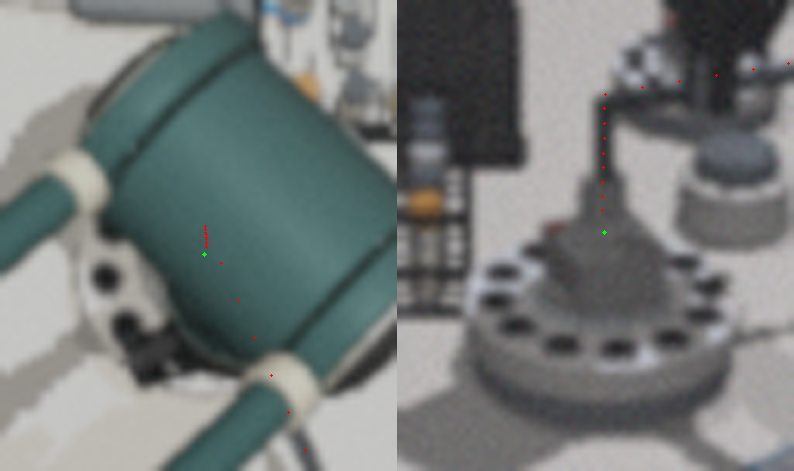

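```bash
cat > avg.py <<'E'
from bolt import *
import sys
D=float(sys.argv[1]);n=int(sys.argv[2]);E=[]
for i in range(n):
    read_camera("side");s=status.read_state();Q=R.from_rotvec(s["tcp_rot"]);M=Q.as_matrix();tp=np.array(s["tool_pos"])
    K=tp+M@[D,0,-.019+.064];E.append(np.r_[(M.T@(K-[*C,.072]))*1e3,np.degrees(np.arctan2(M[1,0],M[0,0])),M[:2,2]*100,M.T@s["wrist_force"],M.T@s["torque"]*10])
print(s["time"],"mean",np.mean(E,0).round(2).tolist(),"\nstd",np.std(E,0).round(2).tolist())
E
python3 avg.py .056 6
```

```text
15.4833 mean [0.47, 1.74, -10.87, 22.97, 0.25, -0.29, -0.01, -0.01, 1.36, -0.12, 0.25, -0.18] 
std [0.21, 0.19, 0.38, 0.01, 0.04, 0.04, 0.46, 0.35, 0.45, 0.2, 0.27, 0.18]
```

Call:
drive_tool([
  [0.2,-0.1,0,-0.0003,-0.001,0.004,0],
  [0,0,0,0,0,0.003,0],
  [0,0,0,0,0,0.002,0],
  [0,0,0,0,0,0.002,0],
  [0,0,0,0,0,0.002,0],
  [0,0,0,0,0,0,0],
  [0,0,0,0,0,0,0],
])

```text
time: 16.07
tool_pos: [0.4642, -0.4318, 0.1135]
tcp_rot: [-3.077, -0.625, 0.003]
wrist_force: [-0.4, 0.0, -1.1]
width: 0.084
grip_force: 108.0
```

```bash
python3 avg.py .056 4
```

```text
16.2667 mean [-0.17, 0.04, 3.21, 22.97, -0.15, 0.07, 0.24, -0.14, 1.14, -0.01, 0.03, 0.14] 
std [0.02, 0.09, 0.11, 0.0, 0.01, 0.01, 0.34, 0.2, 0.8, 0.38, 0.26, 0.25]
```

Call:
drive_tool([
  [0,0,0,0,0,0.003,0],
  [0,0,0,0,0,0.003,0],
  [0,0,0,0,0,0.003,0],
  [0,0,0,0,0,0.002,0],
  [0,0,0,0,0,0,0],
])

```text
time: 16.68
tool_pos: [0.4638, -0.4314, 0.1018]
tcp_rot: [-3.076, -0.625, 0.004]
wrist_force: [0.0, 0.8, -2.3]
width: 0.086
grip_force: 108.0
```

```bash
python3 avg.py .056 3; python3 now.py .056
```

```text
16.8333 mean [-0.31, -0.28, 14.68, 22.97, -0.21, 0.12, -0.16, 0.2, 1.85, -0.05, 0.01, 0.06] 
std [0.07, 0.18, 0.24, 0.0, 0.03, 0.03, 0.18, 0.33, 0.06, 0.15, 0.3, 0.26]
t 16.8333 tip [ 0.5157 -0.41    0.0576] tip rel socket in tool [-0.2 -0.1 14.4] yaw 22.97 z [-0.0017  0.0009] F tool [-0.2 -0.   1.9] tq [-0.02 -0.01 -0.03]
```

Call:
drive_tool([
  [0,0,0,0,0,0.002,0],
  [0,0,0,0,0,0.001,0],
  [0,0,0,0,0,0.001,0],
  [0,0,0,0,0,0,0],
  [0,0,0,0,0,0,0],
])

```text
time: 17.25
tool_pos: [0.4643, -0.4321, 0.099]
tcp_rot: [-3.078, -0.625, 0.002]
wrist_force: [-0.9, -0.2, 0.4]
width: 0.087
grip_force: 108.2
```

```bash
python3 avg.py .056 3; python3 now.py .056
```

```text
17.4 mean [-0.23, 0.1, 18.04, 22.97, -0.15, 0.05, -0.86, -0.12, 0.05, 0.38, -0.65, 0.17] 
std [0.01, 0.01, 0.03, 0.0, 0.0, 0.0, 0.26, 0.2, 0.43, 0.22, 0.24, 0.06]
t 17.4 tip [ 0.5158 -0.4102  0.054 ] tip rel socket in tool [-0.2  0.1 18. ] yaw 22.97 z [-0.0015  0.0005] F tool [-1.2  0.2  0.3] tq [ 0.03 -0.1   0.01]
```

Call:
drive_tool([
  [0,0,0,0,0,0.0007,0],
  [0,0,4,0.0001,-0.0039,0,0],
  [0,0,4,0.0001,-0.0039,0,0],
  [0,0,4,0.0001,-0.0039,0,0],
  [0,0,4,0.0002,-0.0039,0,0],
  [0,0,4,0.0001,-0.0039,0,0],
  [0,0,0,0,0,0,0],
])

```text
time: 17.98
tool_pos: [0.4601, -0.4132, 0.0988]
tcp_rot: [3.14, 0.081, -0.002]
wrist_force: [-1.1, -0.9, 2.4]
width: 0.084
grip_force: 108.5
```

```bash
python3 avg.py .056 3; python3 now.py .056
```

```text
18.1333 mean [-0.04, 0.32, 18.34, 3.11, -0.11, -0.02, -1.58, -0.29, -3.68, -0.01, -1.17, -3.53] 
std [0.02, 0.03, 0.03, 0.01, 0.0, 0.02, 1.05, 0.54, 0.28, 0.6, 0.27, 0.26]
t 18.1333 tip [ 0.5159 -0.4104  0.0536] tip rel socket in tool [-0.1  0.4 18.4] yaw 3.1 z [-0.0011  0.0001] F tool [-2.7  0.2 -4. ] tq [ 0.03 -0.1  -0.38]
```

Call:
drive_tool([
  [0,0,4,0.0001,-0.0039,0,0],
  [0,0,4,0.0001,-0.0039,0,0],
  [0,0,4,0.0002,-0.0039,0,0],
  [0,0,4,0.0001,-0.0039,0,0],
  [0,0,4,0.0001,-0.0039,0,0],
  [0,0,4,0.0002,-0.0039,0,0],
  [0,0,0,0,0,0,0],
])

```text
time: 18.72
tool_pos: [0.4635, -0.39, 0.0987]
tcp_rot: [-3.089, 0.574, 0.003]
wrist_force: [-3.5, 0.7, 5.6]
width: 0.09
grip_force: 108.9
```

Call:
drive_tool([
  [0,0,4,0.0001,-0.0039,0,0],
  [0,0,4,0.0001,-0.0039,0,0],
  [0,0,4,0.0002,-0.0039,0,0],
  [0,0,4,0.0001,-0.0039,0,0],
  [0,0,4,0.0001,-0.0039,0,0],
  [0,0,4,0.0002,-0.0039,0,0],
  [0,0,0,0,0,0,0],
])

```text
time: 19.3
tool_pos: [0.4762, -0.3702, 0.0987]
tcp_rot: [-2.902, 1.204, 0.004]
wrist_force: [-3.1, 2.0, 5.8]
width: 0.089
grip_force: 109.1
```

```bash
python3 avg.py .056 3; python3 now.py .056
```

```text
19.45 mean [-0.38, 0.15, 18.45, -44.93, -0.22, 0.13, -3.64, 0.39, -6.44, -0.78, -4.05, -3.53] 
std [0.01, 0.02, 0.01, 0.01, 0.01, 0.01, 0.26, 0.45, 0.25, 0.23, 0.25, 0.28]
t 19.45 tip [ 0.5156 -0.4098  0.0536] tip rel socket in tool [-0.4  0.2 18.4] yaw -44.93 z [-0.0021  0.0014] F tool [-4.  -0.2 -6.3] tq [-0.08 -0.44 -0.34]
```

Call:
drive_tool([
  [0,0,4,0.0002,-0.0039,0,0],
  [0,0,4,0.0001,-0.0039,0,0],
  [0,0,4,0.0002,-0.0039,0,0],
  [0,0,2,0,-0.002,0,0],
  [0,0,0,0,0,0,0],
])

```text
time: 19.87
tool_pos: [0.4869, -0.3617, 0.0987]
tcp_rot: [-2.734, 1.547, 0.005]
wrist_force: [-3.2, 2.8, 7.7]
width: 0.09
grip_force: 109.2
```

```bash
python3 avg.py .056 3
```

```text
20.0167 mean [-0.45, 0.11, 18.46, -58.93, -0.23, 0.17, -4.45, 0.88, -6.62, -1.38, -4.36, -3.2] 
std [0.02, 0.01, 0.03, 0.0, 0.01, 0.0, 0.13, 0.64, 0.7, 0.36, 0.18, 0.36]
```

Call:
drive_tool([
  [0,0,2,0,-0.002,0,0],
  [0,0,2,0,-0.002,0,0],
  [0,0,0,0,0,0,0],
])

```text
time: 20.27
tool_pos: [0.4903, -0.3598, 0.0987]
tcp_rot: [-2.679, 1.641, 0.005]
wrist_force: [-3.3, 3.3, 6.3]
width: 0.089
grip_force: 109.2
```

```bash
python3 avg.py .056 3
```

```text
20.4167 mean [-0.47, 0.11, 18.45, -62.94, -0.23, 0.17, -4.39, 1.38, -6.9, -2.26, -4.39, -3.33] 
std [0.02, 0.01, 0.02, 0.0, 0.01, 0.0, 0.14, 0.34, 0.24, 0.23, 0.37, 0.26]
```

Call:
drive_tool([
  [0,0,1.5,0,-0.0015,0,0],
  [0,0,1.5,0,-0.0015,0,0],
  [0,0,0,0,0,0,0],
])

```text
time: 20.67
tool_pos: [0.4927, -0.3586, 0.0987]
tcp_rot: [2.635, -1.71, -0.005]
wrist_force: [-3.8, 3.3, 6.8]
width: 0.086
grip_force: 109.3
```

```bash
python3 avg.py .056 3
```

```text
20.8167 mean [-0.51, 0.35, 18.48, -65.91, -0.29, 0.15, -4.42, 2.04, -7.53, -3.55, -4.06, -4.71] 
std [0.01, 0.0, 0.01, 0.0, 0.0, 0.0, 0.33, 0.27, 0.32, 0.38, 0.11, 0.12]
```

Call:
drive_tool([
  [0,0,1.5,0,-0.0015,0,0],
  [0,0,1.5,0,-0.0015,0,0],
  [0,0,0,0,0,0,0],
  [0,0,0,0,0,0,0],
])

```text
time: 21.15
tool_pos: [0.4945, -0.3578, 0.0987]
tcp_rot: [2.59, -1.773, -0.007]
wrist_force: [-6.5, 1.1, 8.6]
width: 0.089
grip_force: 110.3
```

```bash
python3 avg.py .056 3
```

```text
21.3 mean [-0.48, 1.33, 18.5, -68.8, -0.49, 0.07, -3.6, 5.3, -8.13, -9.45, -3.53, -10.19] 
std [0.01, 0.02, 0.01, 0.0, 0.0, 0.0, 0.49, 0.36, 0.39, 0.41, 0.17, 0.17]
```

Call:
drive_tool([
  [0,0,-2,0,0.002,0,0],
  [0,0,-2,0,0.002,0,0],
  [0,0,-1,0,0.001,0,0],
  [0,0,0,0,0,-0.0005,0],
])

```text
time: 21.63
tool_pos: [0.4914, -0.3595, 0.0988]
tcp_rot: [-2.664, 1.663, 0.002]
wrist_force: [-0.7, 1.7, -0.2]
width: 0.085
grip_force: 108.5
```

```bash
python3 avg.py .056 3
```

```text
21.7833 mean [-0.31, -0.1, 18.35, -64.02, -0.13, 0.14, -2.75, -1.11, -4.11, 1.16, -2.56, -1.77] 
std [0.03, 0.02, 0.04, 0.01, 0.01, 0.0, 0.26, 0.4, 0.16, 0.25, 0.26, 0.22]
```

Call:
drive_tool([
  [0,0,-1.5,0,0.0015,0,0],
  [0,0,0,0,0,-0.002,0],
  [0,0,0,0,0,-0.003,0],
  [0,0,0,0,0,-0.004,0],
])

```text
time: 22.12
tool_pos: [0.4896, -0.3599, 0.1066]
tcp_rot: [-2.685, 1.631, 0.005]
wrist_force: [1.5, 1.0, -2.8]
width: 0.088
grip_force: 107.9
```

```bash
python3 avg.py .056 3
```

```text
22.2667 mean [-0.12, 0.13, 9.21, -62.55, -0.15, 0.08, -0.55, -1.22, 1.01, 2.43, -0.78, -0.6] 
std [0.04, 0.02, 0.09, 0.01, 0.01, 0.01, 0.73, 0.54, 0.19, 0.37, 0.62, 0.25]
```

Call:
drive_tool([
  [0,0,0,0,0,-0.006,0],
  [0,0,0,0,0,-0.01,0],
  [0,0,0,0,0,-0.02,0],
  [0,0,0,0,0,-0.03,0],
  [0,0,0,0,0,-0.02,0],
  [0,0,0,0,0,0,0],
])

```text
time: 22.77
tool_pos: [0.4926, -0.3629, 0.2007]
tcp_rot: [2.683, -1.63, 0.013]
wrist_force: [1.2, -0.6, 0.0]
width: 0.088
grip_force: 108.2
```

Run:
```python
from bolt import *
t1,Q=rest_pose(.185,ang=0,yaw=.5,c=(.531,-.1155));t1[2]=.17;check(t1,Q,4);plan([(t1,Q,12)])
```

```text
[-0.58  0.12  1.85 -0.    1.17  1.81] 0.0
[-0.48  0.09  1.9  -0.    1.15  1.63] 0.0
[-0.37  0.07  1.93  0.    1.14  1.46] 0.0
[-0.26  0.06  1.95  0.    1.13  1.3 ] 0.0
t 22.7667 pos [ 0.4926 -0.3629  0.2007] q [-6.750e-01  1.610e-01  1.785e+00 -1.000e-03  1.187e+00  1.988e+00] w 0.088 F [ 1.2 -0.6  0. ]
[0.01, -0.04, -5.25, -0.0168, -0.0123, 0.0025]
[0.01, -0.04, -5.25, -0.0156, -0.0138, 0.0025]
[0.01, -0.04, -5.25, -0.0143, -0.0152, 0.0025]
[0.01, -0.04, -5.25, -0.0128, -0.0164, 0.0025]
[0.01, -0.04, -5.25, -0.0113, -0.0175, 0.0025]
[0.01, -0.04, -5.25, -0.0096, -0.0185, 0.0025]
[0.01, -0.04, -5.25, -0.0079, -0.0193, 0.0025]
[0.01, -0.04, -5.25, -0.0061, -0.02, 0.0025]
[0.01, -0.04, -5.25, -0.0042, -0.0204, 0.0025]
[0.01, -0.04, -5.25, -0.0023, -0.0207, 0.0025]
[0.01, -0.04, -5.25, -0.0004, -0.0209, 0.0026]
[0.01, -0.04, -5.25, 0.0015, -0.0208, 0.0026]
```

Call:
drive_tool([
  [0,0,-5.25,-0.017,-0.0125,0.0025,0],
  [0,0,-5.25,-0.0155,-0.014,0.0025,0],
  [0,0,-5.25,-0.0145,-0.015,0.0025,0],
  [0,0,-5.25,-0.013,-0.0165,0.0025,0],
  [0,0,-5.25,-0.0115,-0.0175,0.0025,0],
  [0,0,-5.25,-0.0095,-0.0185,0.0025,0],
])

```text
time: 23.27
tool_pos: [0.5081, -0.2351, 0.1779]
tcp_rot: [-3.029, 0.834, 0.005]
wrist_force: [0.0, -0.5, -1.3]
width: 0.09
grip_force: 108.2
```

Call:
drive_tool([
  [0,0,-5.25,-0.008,-0.0195,0.0025,0],
  [0,0,-5.25,-0.006,-0.02,0.0025,0],
  [0,0,-5.25,-0.004,-0.0205,0.0025,0],
  [0,0,-5.25,-0.0025,-0.0205,0.0025,0],
  [0,0,-5.25,-0.0005,-0.021,0.0025,0],
  [0,0,-5.25,0.0015,-0.021,0.0025,0],
  [0,0,0,0,0,0,0],
  [0,0,0,0,0,0,0],
])

```text
time: 23.93
tool_pos: [0.5276, -0.1113, 0.163]
tcp_rot: [-3.141, -0.015, 0.005]
wrist_force: [-0.4, 0.4, -1.3]
width: 0.091
grip_force: 108.2
```

Run:
```python
from bolt import *
for i in range(2): S=read_camera("side");T=read_camera("top")
t1,Q=rest_pose(.185,ang=0,yaw=.5,c=(.531,-.1155));t1[2]=.125;plan([(t1,Q,4)])
s=status.read_state();M=R.from_rotvec(s["tcp_rot"]).as_matrix();print(M.round(4).tolist())
# bolt slot/red mark now: crop saved for final; key in side image: bar line fit of dark pixels
g=np.array(s["tool_pos"])+M@[0,0,-.015];A=g+M@[.056,0,0];B=g-M@[.104,0,0]
print("pred corner/tip side",proj(S,[A,B,A+M@[0,0,.064]]).round(1).tolist())
for m in masks_of(S,"drive_key")[:2]:
    ys,xs=np.nonzero(m["mask"]);print(m["score"],m["bbox"])
    for c in range(int(xs.min()),int(xs.max())+1,6):
        k=ys[xs==c]; print((c,k.mean().round(1),len(k)) if len(k) else "",end=" ")
save(S,"pics/h_s.png",(285,160,360,260),6)
```

```text
t 24.1333 pos [ 0.5281 -0.113   0.1637] q [-0.257  0.064  1.964 -0.     1.115  1.307] w 0.086 F [-0.   0.2 -1.8]
[-0.01, 0.02, -0.03, 0.0007, 0.0006, 0.0097]
[-0.01, 0.02, -0.03, 0.0007, 0.0006, 0.0097]
[-0.01, 0.02, -0.03, 0.0007, 0.0006, 0.0097]
[-0.01, 0.02, -0.03, 0.0007, 0.0006, 0.0097]

[[1.0, 0.0067, -0.0017], [0.0067, -1.0, 0.0004], [-0.0017, -0.0004, -1.0]]
pred corner/tip side [[303.2, 244.5], [372.7, 245.1], [303.5, 267.7]]
0.61 [295.2, 241.9, 373.6, 271.0]
(298, np.float64(263.0), 5) (304, np.float64(256.0), 25) (310, np.float64(245.5), 2) (316, np.float64(245.5), 2)   (334, np.float64(245.5), 2) (340, np.float64(245.0), 3) (346, np.float64(245.5), 4) (352, np.float64(245.5), 4) (358, np.float64(246.0), 5) (364, np.float64(245.5), 10) (370, np.float64(245.5), 10)
```

Call:
drive_tool([
  [0,0,0,0.0007,0.0006,0.012,0],
  [0,0,0,0.0007,0.0006,0.014,0],
  [0,0,0,0.0007,0.0006,0.014,0],
  [0,0,0,0.0007,0.0006,0.014,0],
  [0,0,0,0,0,0.012,0],
  [0,0,0,0,0,0.01,0],
  [0,0,0,0,0,0.006,0],
  [0,0,0,0,0,0,0],
])

```text
time: 24.85
tool_pos: [0.5295, -0.1143, 0.0797]
tcp_rot: [-3.14, -0.012, 0.008]
wrist_force: [-1.3, -0.2, -2.5]
width: 0.086
grip_force: 108.2
```

Call:
drive_tool([
  [0,0,0,0,0,0.003,0],
  [0,0,0,0,0,0.002,0],
  [0,0,0,0,0,0,0],
])

```text
time: 25.1
tool_pos: [0.5313, -0.1145, 0.077]
tcp_rot: [-3.141, -0.013, 0.001]
wrist_force: [0.2, -0.5, -1.7]
width: 0.094
grip_force: 108.2
```

Call:
drive_tool([
  [0,0,0,0,0,0.0015,0],
  [0,0,0,0,0,0.001,0],
  [0,0,0,0,0,0,0],
  [0,0,0,0,0,0,0],
])

```text
time: 25.43
tool_pos: [0.5316, -0.1145, 0.0751]
tcp_rot: [-3.141, -0.013, 0.0]
wrist_force: [-1.9, -0.4, 3.3]
width: 0.085
grip_force: 108.8
```

Seated: Fz has risen and the TCP is at the regrasp height. Releasing and backing off.

Call:
drive_tool([
  [0,0,0,0,0,0,0.15],
  [0,0,0,0,0,0,0.3],
  [0,0,0,0,0,0,0.5],
  [0,0,0,0,0,0,0.5],
  [0,0,0,0,0,-0.005,0.5],
  [0,0,0,0,0,-0.015,0.5],
  [0,0,0,0,0,-0.03,0.5],
  [0,0,0,0,0,-0.03,0.5],
], force=40)

```text
time: 26.1
tool_pos: [0.5296, -0.1141, 0.1538]
tcp_rot: [-3.14, -0.013, 0.008]
wrist_force: [0.2, 0.5, 0.1]
width: 0.501
grip_force: 0.0
```

Call:
drive_tool([
  [0,0,0,-0.01,-0.02,-0.03,0.5],
  [0,0,0,-0.02,-0.03,-0.02,0.5],
  [0,0,0,-0.02,-0.04,-0.01,0.5],
  [0,0,0,-0.02,-0.04,0,0.5],
  [0,0,0,-0.02,-0.04,0,0.5],
  [0,0,0,-0.02,-0.04,0,0.5],
  [0,0,0,0,0,0,0.5],
  [0,0,0,0,0,0,0.5],
])

```text
time: 26.77
tool_pos: [0.4246, 0.0845, 0.2141]
tcp_rot: [-3.141, -0.021, 0.001]
wrist_force: [0.4, 0.4, 0.4]
width: 0.501
grip_force: 0.0
```

Run:
```python
from bolt import *
T=read_camera("top");S=read_camera("side");plan([])
def c(p,b,f): return cv2.resize(p["color"][b[1]:b[3],b[0]:b[2],::-1],None,fx=f,fy=f,interpolation=cv2.INTER_CUBIC)
A=c(T,(205,160,345,245),5);B=c(S,(285,205,375,318),5)[:,:]
print(A.shape,B.shape)
X=np.zeros((600,800,3),np.uint8);X[:297,:490]=cv2.resize(A,(490,297));X[300:600,:300]=c(T,(290,185,340,235),6);X[:565,495:]=B[:565,:305]
cv2.imwrite("pics/z.png",X)
```

```text
t 26.8667 pos [0.4259 0.0826 0.214 ] q [ 0.134 -0.195  2.11   0.     1.227  1.695] w 0.505 F [ 1.1 -1.3  0.5]
(425, 700, 3) (565, 450, 3)
```

View pics/z.png

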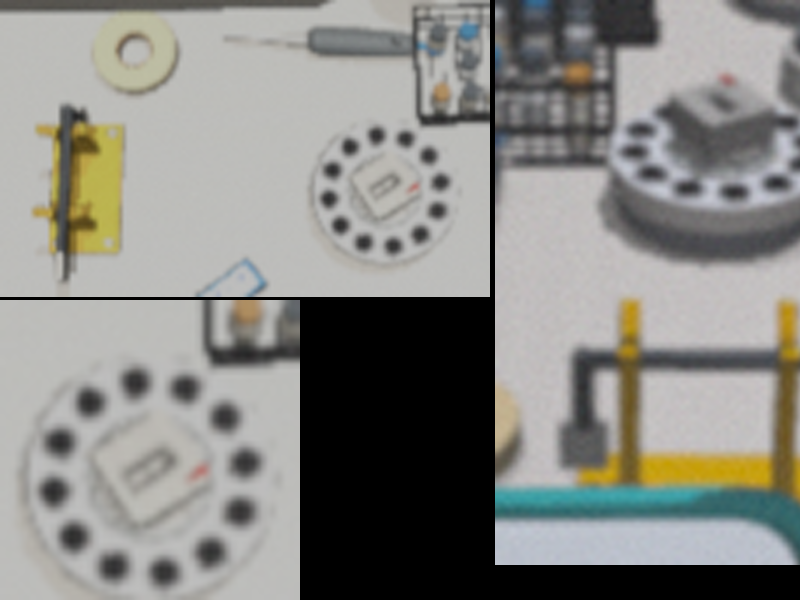

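The key lies in both forks with the short arm hanging (side crop 583,350..465). The bolt's slot (lower-left crop, 125,487→175,455) points at about -57°, which matches 23° - 80° at the stop. The bystanders are unmoved. Handing in.

```bash
python3 -c "
from h import *
print(workorder.finish_job())"
```

```text
the job is handed in; nothing more can be done
None
```

I handed the job in at about 27 s: the bolt is against its stop (slot about 80° clockwise of its start), the key is back in both forks of the rest with its short arm down, and the tape roll, box and pipette look undisturbed in the last picture; no verdict came back.

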